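# Close the mould of a specimen mounting press

### The job

The mould of the mounting press has just been scraped clean and the scraper still stands in its mouth: lift it out and lay it on its side in its cradle, head in the wide fork and handle in the narrow one, and let go of it. Then take the closure from its tile by the bar handle, set it into the mouth with its lugs through the gaps, push it right down against the spring until the flange is on the collar and turn it a quarter turn clockwise to the stop. Finish still gripping the bar, holding the closure down and turned, as one does while the ram is wound up, and leave the other things on the bench where they are.

Things in the scene. Friction and masses are not known exactly. Their poses are not given: they have to be found in the camera images.
- mouth (a point): Mould mouth of the mounting press: centre of the top face of its steel bayonet collar (74 mm outside diameter), 190 mm above the bench; bore 40 mm wide. Axes of the press: x from front panel to rear, y to the left seen from the front, z up. The white housing (240 mm wide, 155 mm high) runs from 130 mm before this point to 240 mm behind it; a handwheel stands 60 mm out of its right side.
- gap (a point): Middle of one of the two gaps in the collar's top, 15 mm wide, opposite each other along the mouth's y, reaching 27 mm from the axis. Between them a lip 8 mm thick overhangs a groove for the lugs. A lug let in by a gap turns clockwise only (seen from above), 88 degrees to a stop: lugs and bar then lie along the mouth's x. Over the last 5 degrees the lip is 2 mm thinner below, a seat notch.
- ram (a joint): Travel of the press ram (38 mm across) downwards on its spring, in m. 0: at rest, its face 20 mm below the collar top; 0.010 with the closure fully down. The spring pushes up with 7 N at 0 and 14 N at 0.010.
- scraper: Mould scraper, 0.16 kg: a brass head 34 mm across and 28 mm long, on it a straight round aluminium handle 16 mm across; 135 mm long in all. Origin at the centre of the head's end face, z along the handle away from the head. At the start it stands upright on the ram in the mouth, 20 mm deep, with 3 mm play all round.
- cradle: Cradle fixed on the bench for the scraper to lie in: two V forks (90 degrees, open upwards) on a base plate 60 mm wide, 6 mm thick. Origin on the bench, x along the lying scraper from handle to head, z up. An end stop 53 mm high and 40 mm wide stands at the head end, its face at x = 76 mm; the base plate ends at x = -2 mm, so the handle's last 60 mm or so overhang the narrow fork with free bench below.
- head_fork (a point): Wide fork of the cradle, for the head, 40 mm long (x = 36 to 76 mm), its tips 20 mm either side. This point is on the axis of the lying scraper, at x = 56 mm, 42 mm above the bench (level with point handle_fork). Lying right, the scraper's axis passes level through both points, its end face is at cradle x = 60 to 76 mm and its z axis points along the cradle's -x.
- handle_fork (a point): Narrow fork of the cradle, for the handle, 12 mm thick along x, its tips 17 mm either side. This point is on the axis of the lying scraper, at cradle x = 10 mm, 42 mm above the bench.
- closure: Closure of the mould, steel, about 0.45 kg. Origin at the centre of its underside, z up. From below: a plug 37 mm across, 30 mm long, foot bevelled 3 mm; a flange 66 mm across from 30 to 40 mm; a hub 28 mm across to 56 mm; the bar handle. It starts on a tile 10 mm thick. Fully down, the flange is on the collar (origin 30 mm below the mouth point); let go, it springs up 3.5 mm, 5.5 mm at the notch.
- lug (a point): Tip of one of the closure's two lugs, which lie along its x on opposite sides of the plug, in line with the bar: 10 mm wide, reaching 26 mm from the axis, 12.5 to 18.5 mm above the underside. With the flange on the collar the lugs have 3.5 mm of play below the lip.
- handle (a point): Middle of the closure's black bar handle: along x, 72 mm long, 14 mm thick, from 55 to 83 mm above the closure's underside (this point at 69 mm). Axes as the closure's.
- mount_a: Bystander: black moulded specimen, 40 mm across, 22 mm high. Origin under its centre.
- mount_b: Bystander: a second black moulded specimen, the same size. Origin under its centre.
- test_block: Bystander: round steel hardness test block, 64 mm across, 15 mm high. Origin under its centre.
- wash_bottle: Bystander: white plastic bottle, 64 mm across, 170 mm high. Origin under its centre.
- beaker: Bystander: glass beaker, 72 mm across, 90 mm high. Origin under its centre.
- tray: Bystander: grey divided specimen tray, 100 x 120 x 35 mm. Origin under its centre.
- mouse: Bystander: black computer mouse, 105 x 62 x 30 mm. Origin under its centre.
Things that resemble listed ones, but are neither listed nor needed, are in the scene too. Leave any purple look-alike of the scraper alone.

How it is judged (in metres and radians):
On the way, in this order (a step that is already met when the one before it is completed fails the run):
1. the scraper lies in the cradle, let go (x of scraper in the frame of cradle between 0.049 and 0.079 m and y of scraper in the frame of cradle between -0.006 and 0.006 m and z of scraper in the frame of cradle between 0.037 and 0.047 m and angle between the z axis of scraper and the x axis of cradle, either way round below 0.1 rad and contact force between scraper and the arm below 0.05 N and contact force between scraper and the fingers below 0.05 N and linear speed of scraper below 0.02 m/s), for 0.2 s.
2. the closure is in the mouth with its lugs below the lip, down within 3 mm and not yet turned by more than 45 degrees (horizontal distance between closure and mouth below 0.004 m and z of closure in the frame of mouth between -0.033 and -0.027 m and angle between the x axis of closure and the y axis of mouth, either way round below 0.785 rad), for 0.05 s.
3. the closure is down and turned to the stop (horizontal distance between closure and mouth below 0.004 m and z of closure in the frame of mouth between -0.033 and -0.027 m and angle between the x axis of closure and the x axis of mouth, either way round below 0.21 rad and angle between closure's own z axis and vertical below 0.08 rad and value of joint ram above 0.007 m), for 0.2 s.
At the end, for the whole second after the job is handed in: Scraper at rest in the cradle, untouched: level and along it within 0.1 rad, 6 mm sideways, 5 mm in height, end face at 49-79 mm. Closure centred within 4 mm, flange within 3 mm of the collar, bar within 12 deg of the stop line, ram over 7 mm down, bar held in the fingers (over 3 N), still (all of step 1 and all of step 3 and contact force between the fingers and closure above 3 N and distance between the grasp point and handle below 0.03 m and linear speed of closure below 0.02 m/s); the arm keeps its last pose, push and grip.
It fails at once if one of the other things on the bench is shifted by more than 40 mm (distance of any of mount_a, mount_b, test_block, wash_bottle, beaker, tray, mouse from where it was at the start of the episode above 0.04 m).
It also fails if it takes over 72 s, if anything falls off the work surface, if the arm or the gripper's body presses on something with over 40 N, if the wrist force passes 120 N, or if a joint passes its speed limit or range.

### The arm

A 6-joint arm with a two-finger parallel gripper is mounted at the origin on the work surface. World frame = base frame: x ahead of the robot, y to its left, z up, the work surface at z = 0. Lengths are in mm, angles in rad, forces in N, time in s.
With the tool pointing down it reaches from about 275 to 750 mm from the base axis. Payload 10.2 kg.
Tool frame: the origin (TCP) lies midway between the tips of the shut fingers; the grasp point (between the pads) lies 19 mm behind it; y points along the fingers, z is the direction in which the jaws open and shut, and the axes are right-handed (so a half turn about y gives the same grasp; the last joint's range is limited). The gripper opens to 85 mm and grips with 20 to 120 N. Pads are 22 mm wide; open, the fingers measure 114 mm over their backs; the gripper's body (76 mm by 85 mm) begins 54 mm behind the grasp point. The pads swing forward as they close: fully open they stand 13 mm farther back than shut.
Start: joints at [0.889, 0.313, 1.498, -0, 1.331, -0.223], TCP at [232.521, 470.707, 231.294] pointing down, gripper open.
Joint ranges: [-2.94, 2.94], [-0.97, 2.17], [0.19, 2.56], [-1.23, 4.37], [0.02, 3.11], [-2.88, 2.88]. Speed limits (rad/s): [2.39, 2.39, 3.01, 3.14, 3.14, 3.14].

### API

Orientations are given as a unit quaternion [w, x, y, z].
In Python, from rig import ctrl gives the robot as it stands.
- The arm moves only by the shell command python3 -m inch 'ROWS' [OPENING] [FORCE]. ROWS is JSON, one flat list of numbers, 6 for each row, row after row: the shift along the tool's x, y, z in cm, then the turn, a rotation vector about the tool's x, y, z in rad. A call has 1 to 8 rows; each row is the pose to reach, as a shift and turn from the pose commanded when the call began, along the tool's axes at that moment; what a row does not reach only later rows make up. A row lasts 1/12 s, in which the tool goes at most 41.7 mm and 7.16 degrees, less where a joint would pass 70% of its speed; a pose out of reach is approached as far as the arm can. A call with a gripper value outside its range is refused whole. OPENING is the gripper command: -1 is fully open, 1 is shut, values between are in proportion, set as the call begins (- or left out, the last holds). The fingers move at their own pace and stop on an object; FORCE is the grip in N (left out, the last holds). Time passes only in rows, so rows that repeat a pose let the fingers close. It gives the time, the measured TCP pose, the force and the opening at its end, in the units of the state.
- ctrl.sense(): the state, without advancing time (a new reading comes with each control period).
- ctrl.capture(name): name is "scene" or "top" or "wrist"; returns the picture (400x640x3 uint8, red, green, blue); there is no depth.
- ctrl.get_calibration(name): a dict with "fx", "fy", "cx", "cy" (pixels), "k1" (the pictures are not rectified: a ray, as slopes to the right and down, at radius r is drawn at 1 + k1 r^2 times it, then the intrinsics apply), "world_to_cam" (4x4, takes a point from world to camera coordinates). Camera axes: x right, y down, z forward; pixel columns grow to the right and rows downward; lengths in mm; the calibration is good to about 2 mm. A picture is of the moment at which its call begins: read the wrist's pose just before it. get_calibration takes no time and is no camera call; for the wrist camera it gives the pose at the moment of the call.
- ctrl.finish_job(): hands the job in, once; it reports no verdict.
Trained networks look in the newest picture that a camera, given by its name, has taken for a name from the list of things; names that differ only in an ending like _2 or _b are one class to them, and where a whole thing is asked for, a point or a joint stands for the part that bears it (a point fixed in the world has none). Each returns a list of dicts, best first, with "score" (0 to 1); they miss things now and then, are a little off and sometimes report something else, mostly with a low value. They report only what shows in the picture. A call takes as long as a camera call. They do not tell look-alikes from the thing itself.
- ctrl.search_frame(thing, camera): "uv" ([column, row] in pixels, amid what is visible of it).
The state is a dict: "time_s": time; "joints": joint angles; "dq": joint speeds; "tau": joint torques, N m; "eef_pos": TCP position; "ee_rot": TCP orientation; "force": force on the tool from outside, world axes, zero at the start; "wrist_torque": the same for the moment, N m; "grip_width": opening from 0.0 (shut) to 1.0 (fully open).
Only numpy, scipy, OpenCV 4.12 (cv2) and the standard library are available. Lean on these libraries where they do the work, as an engineer would, in place of code of your own. Each camera call takes 0.05 s, during which the arm holds its last target.

## Working session

There is one attempt and no reset: what is moved stays moved. The work goes in short steps, Python scripts to look and compute and a shell command to move; the robot and the scene stay as the last step left them, time stands still between calls to the robot, and variables do not carry over. Pictures are saved under pics/ and viewed, and the job is handed in when it is done.

```bash
ls -la; mkdir -p pics
cat > h.py <<'E'
import numpy as np, cv2
from rig import ctrl
from scipy.spatial.transform import Rotation as R
def snap(n,f):
    im=np.asarray(ctrl.capture(n)); cv2.imwrite('pics/'+f,im[:,:,::-1]); return im
def cal(n):
    return ctrl.get_calibration(n)
def ray(c,uv):
    K=np.array([[c['fx'],0,c['cx']],[0,c['fy'],c['cy']],[0,0,1.]])
    xd=np.array([(uv[0]-c['cx'])/c['fx'],(uv[1]-c['cy'])/c['fy']]); x=xd.copy()
    for _ in range(30): x=xd/(1+c['k1']*(x@x))
    T=np.array(c['world_to_cam']); Rm=T[:3,:3]; o=-Rm.T@T[:3,3]
    d=Rm.T@np.array([x[0],x[1],1]); return o,d/np.linalg.norm(d)
def atz(c,uv,z):
    o,d=ray(c,uv); return o+d*(z-o[2])/d[2]
def proj(c,p):
    T=np.array(c['world_to_cam']); q=T[:3,:3]@np.asarray(p,float)+T[:3,3]; x=q[:2]/q[2]; x=x*(1+c['k1']*(x@x))
    return np.array([c['fx']*x[0]+c['cx'],c['fy']*x[1]+c['cy']])
def tri(obs):
    A=np.zeros((3,3));b=np.zeros(3)
    for c,uv in obs:
        o,d=ray(c,uv);P=np.eye(3)-np.outer(d,d);A+=P;b+=P@o
    p=np.linalg.solve(A,b); return p,[proj(c,p)-uv for c,uv in obs]
def rot(s):
    q=s['ee_rot']; return R.from_quat([q[1],q[2],q[3],q[0]])
E
python3 - <<'E'
from h import *
np.set_printoptions(precision=3,suppress=True)
s=ctrl.sense();print(s);print(rot(s).as_matrix())
for n in ['scene','top','wrist']:
    snap(n,n+'0.png')
    c=cal(n);T=np.array(c['world_to_cam']);print(n,c['fx'],c['cx'],c['cy'],c['k1'],-T[:3,:3].T@T[:3,3],T[:3,:3])
    if n!='wrist':
      for t in ['scraper','cradle','closure','mouth','handle','lug','gap','head_fork','handle_fork','wash_bottle']:
        try: print(n,t,[(np.round(d['uv'],1).tolist(),round(d['score'],2)) for d in ctrl.search_frame(t,n)])
        except Exception as e: print(t,e)
print(ctrl.sense()['time_s'])
E
```

```text
total 12
drwxr-xr-x  3 agent agent 4096 Dec  7 09:13 .
drwxr-xr-x 23 root  root  4096 Dec  7 09:13 ..
drwxr-xr-x  2 agent agent 4096 Dec  7 09:13 pics
{'time_s': 0.0, 'joints': array([ 0.889,  0.313,  1.498, -0.   ,  1.331, -0.223]), 'dq': array([-0.   ,  0.003,  0.001, -0.001, -0.001,  0.   ]), 'tau': array([ -0.   , -41.227, -25.974,  -0.   ,   0.004,  -0.   ]), 'eef_pos': array([232.342, 470.495, 230.717]), 'ee_rot': array([-0.688,  0.689, -0.161,  0.161]), 'force': array([ 0.842,  0.392, -0.144]), 'wrist_torque': array([-0.036, -0.033,  0.021]), 'grip_width': 1.0029273065455624}
[[ 0.897 -0.001  0.443]
 [-0.443 -0.001  0.897]
 [-0.    -1.    -0.001]]
scene 415.1879058387049 318.04982920683943 198.9341268454536 -0.06120831491854425 [1013.163  595.316 1086.064] [[-0.776  0.631  0.015]
 [ 0.477  0.602 -0.64 ]
 [-0.413 -0.489 -0.768]]
scene scraper [([350.2, 199.0], 0.73), ([294.9, 183.8], 0.58), ([322.6, 270.2], 0.54)]
scene cradle [([252.5, 170.8], 0.85)]
scene closure [([401.3, 294.2], 0.57)]
scene mouth [([271.6, 229.7], 0.61)]
scene handle [([401.4, 296.8], 0.94)]
scene lug [([4
[... 361 characters left out ...]
]
 [ 0.099  0.002 -0.995]]
top scraper [([328.0, 167.0], 0.74), ([324.1, 181.4], 0.55)]
top cradle [([403.3, 194.0], 0.77), ([326.4, 180.6], 0.2)]
top closure [([225.0, 207.0], 0.83)]
top mouth [([330.1, 164.8], 0.89), ([221.8, 205.9], 0.19)]
top handle [([227.6, 207.1], 0.54), ([403.3, 197.6], 0.25)]
top lug [([222.0, 207.3], 0.65)]
top gap [([328.6, 165.7], 0.75), ([452.4, 182.6], 0.29)]
top head_fork [([401.9, 196.6], 0.81)]
top handle_fork [([400.6, 196.7], 0.89)]
top wash_bottle [([447.8, 237.7], 0.62)]
wrist 278.7805358020999 319.28975787550263 190.4054461432076 -0.039450308402681274 [170.171 502.451 374.078] [[ 0.443  0.897  0.   ]
 [ 0.861 -0.425  0.28 ]
 [ 0.251 -0.124 -0.96 ]]
1.15
```

View pictures.

View pics/scene0.png

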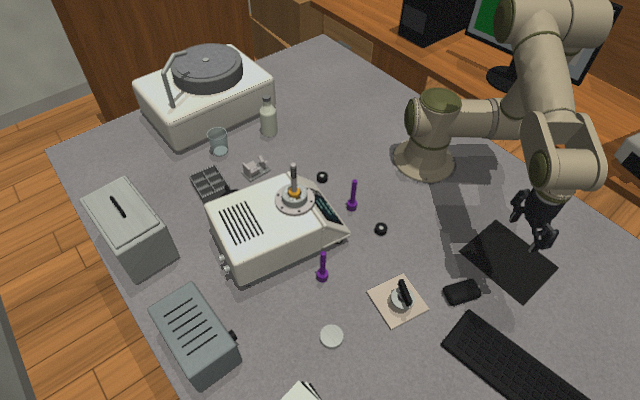

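View pics/top0.png

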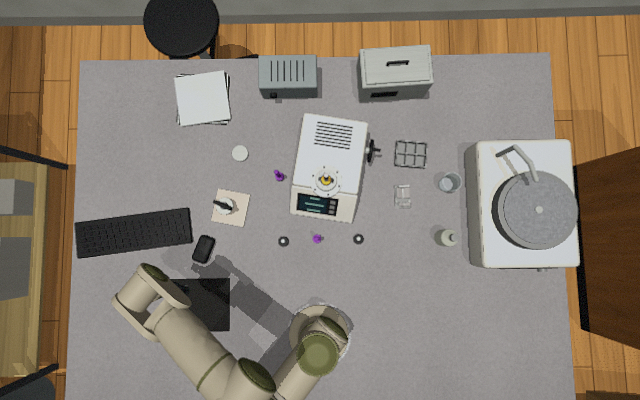

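View pics/wrist0.png

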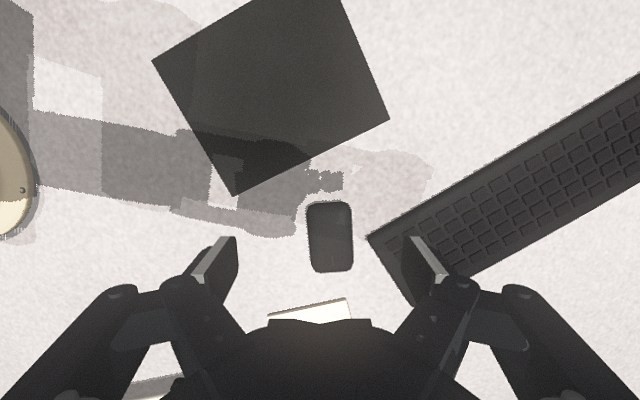

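Run:
```python
import cv2
a=cv2.imread('pics/top0.png'); cv2.imwrite('pics/top0z.png',cv2.resize(a[130:270,190:480],None,fx=2.75,fy=2.75,interpolation=cv2.INTER_CUBIC))
a=cv2.imread('pics/scene0.png'); cv2.imwrite('pics/scene0z.png',cv2.resize(a[140:340,200:440],None,fx=3,fy=3,interpolation=cv2.INTER_CUBIC))
```

```text
(no output)
```

View pics/top0z.png

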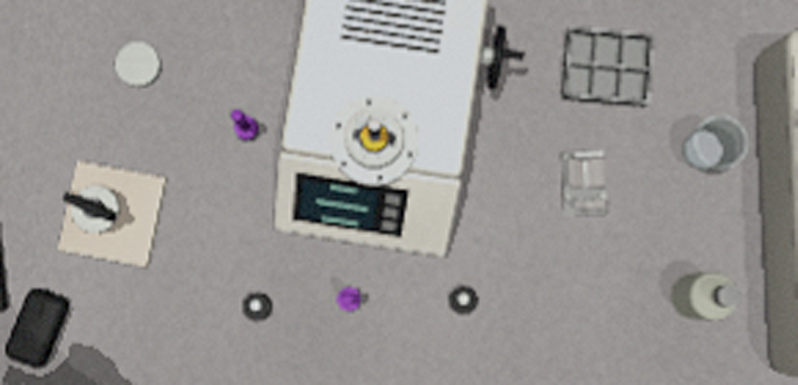

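View pics/scene0z.png

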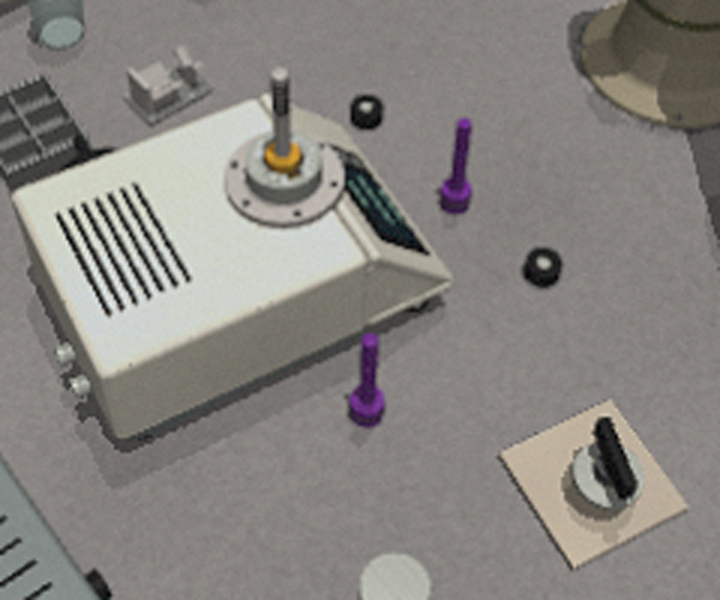

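Run:
```python
from h import *
np.set_printoptions(precision=1,suppress=True)
cs,ct=cal('scene'),cal('top')
print('mouth',tri([(cs,[271.6,229.7]),(ct,[330.1,164.8])]))
print('scr tri',tri([(cs,[294.9,183.8]),(ct,[324.1,181.4])]))
z=lambda u,v:(190+u/2.75,130+v/2.75); zs=lambda u,v:(200+u/3,140+v/3)
print('collar scene',atz(cs,zs(285,172),190),'scrtop scene',atz(cs,zs(280,73),305))
print('collar top',atz(ct,z(376,136),190),'scrtop top',atz(ct,z(375,127),305))
print('closure h',atz(ct,z(91,205),93-14),atz(ct,z(65,197),93),atz(ct,z(118,214),93))
print('closure h sc',atz(cs,zs(603,425),93),atz(cs,zs(628,492),93), atz(cs,[401.4,296.8],79))
print('cradle top',atz(ct,[403,196],30), 'scene',atz(cs,[252.5,170.8],30), 'stop/narrow in scene', atz(cs,zs(150,85),50),atz(cs,zs(185,65),40))
print('bottle',atz(ct,[447,238],100),'beaker',atz(ct,[449,182],50),'tray',atz(ct,[411,154],20))
print('purple',atz(ct,[279,175],60),atz(ct,[317,238],60),'mount',atz(ct,[283,241],20),atz(ct,[358,239],20),'mouse',atz(ct,[203,249],20))
print('press corners', [atz(ct,z(*p),155)[:2] for p in [(305,0),(490,5),(283,152),(460,175)]])
```

```text
mouth (array([643.9, -57. ,  51.2]), [array([0.2, 0. ]), array([ 0.1, -0.2])])
scr tri (array([560. , -35.4, 221. ]), [array([1.8, 0.2]), array([ 1. , -1.1])])
collar scene [578.  -20.8 190. ] scrtop scene [568.8 -35.  305. ]
collar top [567.1 -41.4 190. ] scrtop top [561.5 -39.5 305. ]
closure h [494.6 346.9  79. ] [504.8 378.6  93. ] [480.6 307.1  93. ]
closure h sc [486.4 325.9  93. ] [516.9 385.1  93. ] [511.1 354.4  79. ]
cradle top [ 520.3 -336.    30. ] scene [ 543.7 -320.3   30. ] stop/narrow in scene [ 552.9 -318.2   50. ] [ 498.1 -328.9   40. ]
bottle [ 356.6 -477.4  100. ] beaker [ 569.1 -509.3   50. ] tray [ 686.2 -375.    20. ]
purple [605.7 139.2  60. ] [364.2  -2.1  60. ] mount [355.  129.6  20. ] [ 357.9 -159.1   20. ] mouse [329.8 436.7  20. ]
press corners [array([754.4,  48.7]), array([ 743.4, -194.7]), array([553.1,  79.6]), array([ 519.2, -149.8])]
```

```bash
cat > log.sh <<'E'
python3 - <<'E'
from h import *
import json
np.set_printoptions(precision=3,suppress=True)
s=ctrl.sense()
open('log.jsonl','a').write(json.dumps({k:(v.tolist() if hasattr(v,'tolist') else v) for k,v in s.items()})+'\n')
print('t',round(s['time_s'],2),'j',s['joints'],'p',s['eef_pos'],'F',s['force'],'g',round(s['grip_width'],3)); print(rot(s).as_matrix())
E
E
chmod +x log.sh; ./log.sh
python3 -m inch '[4,-1,0,0,0,0, 8,-2,0,0,0,0, 12,-3,0,0,0,0, 16,-4,0,0,0,0, 20,-5,0,0,0,0, 24,-6,0,0,0,0, 28,-6,0,0,0,0, 28,-6,0,0,0,0]' -1 40; ./log.sh
```

```text
t 1.15 j [ 0.889  0.313  1.498 -0.     1.331 -0.223] p [232.504 470.702 231.289] F [-0.005 -0.347 -0.339] g 0.999
[[ 0.897 -0.     0.443]
 [-0.443 -0.     0.897]
 [-0.    -1.    -0.   ]]
time_s: 1.82
eef_pos: [488.7, 343.0, 290.6]
ee_rot: [-0.688, 0.688, -0.162, 0.163]
force: [0.6, -0.4, -0.7]
grip_width: 0.999
t 1.82 j [ 0.417  0.446  1.156 -0.002  1.539 -0.69 ] p [488.686 342.985 290.563] F [ 0.566 -0.367 -0.652] g 0.999
[[ 0.894  0.001  0.448]
 [-0.448 -0.001  0.894]
 [ 0.001 -1.    -0.001]]
```

Run:
```python
from h import *
import json
s=ctrl.sense(); c=cal('wrist'); im=snap('wrist','w1.png'); 
json.dump({k:(np.array(v).tolist()) for k,v in c.items()},open('w1.json','w'))
for t in ['closure','handle','lug']: print(t,[(np.round(d['uv'],1).tolist(),round(d['score'],2),atz(c,d['uv'],79 if t=='handle' else 50).round(1)) for d in ctrl.search_frame(t,'wrist')])
```

```text
closure [([326.2, 162.1], 0.93, array([494.3, 351.8,  50. ]))]
handle [([327.1, 160.7], 0.9, array([488.1, 355.5,  79. ]))]
lug [([327.9, 164.9], 0.8, array([499. , 352.2,  50. ]))]
```

View pics/w1.png

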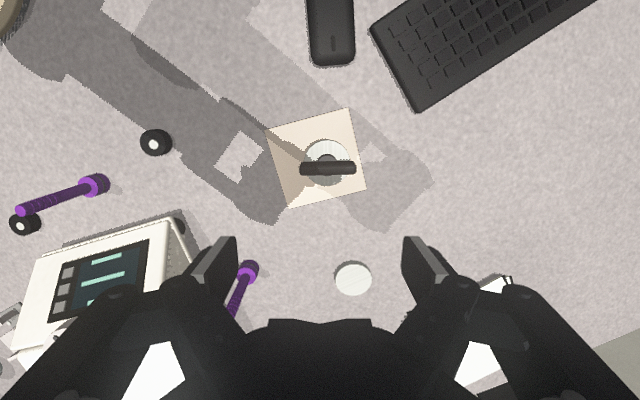

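```bash
python3 -m inch '[1,-1,-2,-0.11,0,-0.05, 2,-3,-4,-0.22,0,-0.1, 3,-5,-6,-0.33,0,-0.16, 4,-7,-8,-0.44,0,-0.22, 5,-8,-10,-0.55,0,-0.27, 6,-8,-12,-0.66,0,-0.33, 6,-8,-12,-0.66,0,-0.33]' -1 40; ./log.sh
```

```text
time_s: 2.6
eef_pos: [483.1, 212.7, 369.9]
ee_rot: [-0.392, 0.892, -0.09, 0.208]
force: [1.1, -0.4, -0.7]
grip_width: 0.998
t 2.6 j [ 0.485  0.494  1.053 -0.689  1.907 -0.761] p [483.109 212.683 369.945] F [ 1.053 -0.391 -0.745] g 0.998
[[ 0.898  0.003  0.44 ]
 [-0.323 -0.677  0.661]
 [ 0.3   -0.736 -0.607]]
```

```bash
cat > kin.py <<'E'
from h import *
import json
from scipy.optimize import least_squares
Rx=lambda a:R.from_euler('x',a).as_matrix();Ry=lambda a:R.from_euler('y',a).as_matrix();Rz=lambda a:R.from_euler('z',a).as_matrix()
def fk(q,p):
    d1,a1,b,L1,a3,L2,b2,d6,s4=p[:9]
    A=Rz(q[0]); x=A@[a1,b,d1]
    A=A@Ry(q[1]); x=x+A@[0,0,L1]
    A=A@Ry(q[2]); x=x+A@[a3,0,L2]
    A=A@Rz(s4*q[3]); x=x+A@[0,b2,0]
    A=A@Ry(q[4]); x=x+A@[0,0,d6]
    A=A@Rz(q[5]*SGN6)
    # tool: y = local z ; at q6=0, j1=0, tool down: A=Ry(pi): local x=-X, y=Y; tool x = -Y
    M=np.array([[0,0,1],[-1,0,0],[0,1,0]],float)  # placeholder columns set below
    T=A@TOOL
    return x,T
TOOL=np.column_stack([[0,-1,0],[0,0,1],[-1,0,0]]).astype(float); SGN6=1
def load():
    return [json.loads(l) for l in open('log.jsonl')]
if __name__=='__main__':
    D=load(); np.set_printoptions(precision=3,suppress=True)
    for SGN6 in (1,-1):
      for s4 in (1,-1):
        p=[300,0,0,400,0,400,0,200,s4]
        print(SGN6,s4,[np.abs(fk(d['joints'],p)[1]-rot(d).as_matrix()).max().round(3) for d in D])
E
python3 kin.py
```

```text
1 1 [np.float64(0.0), np.float64(0.0), np.float64(0.0)]
1 -1 [np.float64(0.0), np.float64(0.003), np.float64(1.062)]
-1 1 [np.float64(0.344), np.float64(1.164), np.float64(1.293)]
-1 -1 [np.float64(0.344), np.float64(1.164), np.float64(1.14)]
```

```bash
cat >> kin.py <<'E'
def fit():
    D=load()
    def f(p):
        pp=list(p)+[1]
        r=np.concatenate([fk(d['joints'],pp)[0]-d['eef_pos'] for d in D])
        return np.concatenate([r,1e-2*(p-np.array([300,0,60,400,0,400,60,200]))])
    return least_squares(f,[300,0,60,400,0,400,60,200.])
if __name__=='__main__':
    SGN6=1
    s=fit();print(s.x,np.abs(s.fun[:3*len(load())]).max())
E
python3 kin.py
```

```text
1 1 [np.float64(0.0), np.float64(0.0), np.float64(0.0)]
1 -1 [np.float64(0.0), np.float64(0.003), np.float64(1.062)]
-1 1 [np.float64(0.344), np.float64(1.164), np.float64(1.293)]
-1 -1 [np.float64(0.344), np.float64(1.164), np.float64(1.14)]
[260.927  23.367 115.445 399.728  63.828 391.914   0.834 254.889] 0.10219361273789218
```

```bash
cat > plan.py <<'E'
from kin import *
np.set_printoptions(precision=2,suppress=True)
P=list(fit().x)+[1]
lo=np.array([-2.94,-.97,.19,-1.23,.02,-2.88]);hi=np.array([2.94,2.17,2.56,4.37,3.11,2.88])
def ik(pos,Rm,seeds):
    best=None
    for q0 in seeds:
        f=lambda q:np.concatenate([(fk(q,P)[0]-pos)/100,(fk(q,P)[1]-Rm).ravel()])
        s=least_squares(f,np.clip(q0,lo+.01,hi-.01),bounds=(lo,hi))
        if s.cost<1e-4 and (best is None or np.abs(s.x-seeds[0]).sum()<np.abs(best-seeds[0]).sum()): best=s.x
    return best
if __name__=='__main__':
    cur=np.array(load()[-1]['joints'])
    G=np.array([567,-38,285.]);CG=np.array([444,-330,42.]);h=np.array([-1,0,0.])
    Z=np.array([0,0,1.])
    for e in (20,35,50):
      for phi in range(-180,180,30):
        t=np.array([np.cos(np.radians(phi)),np.sin(np.radians(phi)),0]);E=np.radians(e)
        y=t*np.cos(E)-Z*np.sin(E)
        for sg in (1,-1):
            zt=np.cross(y,Z);zt/=np.linalg.norm(zt);zt*=sg
            Rg=np.column_stack([np.cross(y,zt),y,zt])
            qg=ik(G+19*y,Rg,[cur,[0,.4,1.2,1.5,1.5,0],[0,.4,1.2,-1,1.5,1],[0,.4,1.2,3,1,0]])
            if qg is None: continue
            yf=-Z*np.cos(E)-h*np.sin(E); zf=np.cross(yf,h);zf/=np.linalg.norm(zf);zf*=sg
            Rf=np.column_stack([np.cross(yf,zf),yf,zf])
            qf=ik(CG+19*yf,Rf,[qg,[-.8,.6,1.5,0,1,0],[-.8,.6,1.5,0,1,2],[-.8,.6,1.5,0,1,-2]])
            if qf is None: continue
            print(e,phi,sg,'g',qg,'f',qf,'d',np.abs(qf-qg).max().round(2))
E
python3 plan.py
```

```text
20 -180 -1 g [-0.2   1.15  0.41 -0.51  2.76  1.03] f [-0.98  0.6   1.77  0.5   0.63  0.2 ] d 2.13
20 -150 -1 g [-0.06  1.04  0.61 -0.9   2.43  0.59] f [-0.98  0.6   1.77  0.5   0.63  0.2 ] d 1.8
20 -120 -1 g [ 0.06  0.84  0.98 -1.04  2.    0.48] f [-0.98  0.6   1.77  0.5   0.63  0.2 ] d 1.54
20 -90 -1 g [ 0.12  0.62  1.38 -1.21  1.53  0.44] f [-0.98  0.6   1.77  0.5   0.63  0.2 ] d 1.71
20 -30 -1 g [-0.11  0.17  2.05  4.12  0.47  0.79] f [-0.98  0.6   1.77  0.5   0.63  0.2 ] d 3.62
20 0 -1 g [-0.45  0.09  2.15  2.14  0.5   2.35] f [-0.98  0.6   1.77  0.5   0.63  0.2 ] d 2.14
20 30 -1 g [-0.67  0.22  1.99  1.5   1.07  2.59] f [-0.98  0.6   1.77  0.5   0.63  0.2 ] d 2.38
20 60 -1 g [-0.7   0.44  1.67  1.19  1.53  2.58] f [-0.98  0.6   1.77  0.5   0.63  0.2 ] d 2.37
20 90 -1 g [-0.62  0.68  1.28  0.97  1.95  2.52] f [-0.98  0.6   1.77  0.5   0.63  0.2 ] d 2.32
20 120 -1 g [-0.49  0.9   0.88  0.78  2.36  2.39] f [-0.98  0.6   1.77  0.5   0.63  0.2 ] d 2.19
20 150 -1 g [-0.34  1.08  0.54  0.41  2.71  2.01] f [-0.98  0.6   1.77  0.5   0.63  0.2 ] d 2.08
35 -180 1 g [-0.2   1.    0.56 -0.29
[... 3310 characters left out ...]
96  1.51  0.79  2.23] d 2.04
50 60 1 g [-0.56  0.32  1.54  0.72  1.37 -0.22] f [-1.17  0.69  1.96  1.51  0.79  2.23] d 2.45
50 90 1 g [-0.52  0.51  1.28  0.6   1.72 -0.54] f [-1.17  0.69  1.96  1.51  0.79  2.23] d 2.77
50 90 -1 g [-0.52  0.51  1.28  0.6   1.72  2.6 ] f [-1.17  0.69  1.96  1.51  0.79 -0.91] d 3.52
50 120 1 g [-0.43  0.67  1.01  0.42  2.02 -0.88] f [-1.17  0.69  1.96  1.51  0.79  2.23] d 3.11
50 120 -1 g [-0.43  0.67  1.01  0.42  2.02  2.26] f [-1.17  0.69  1.96  1.51  0.79 -0.91] d 3.17
50 150 1 g [-0.33  0.79  0.81  0.16  2.22 -1.32] f [-1.17  0.69  1.96  1.51  0.79  2.23] d 3.55
50 150 -1 g [-0.33  0.79  0.81  0.16  2.22  1.82] f [-1.17  0.69  1.96  1.51  0.79 -0.91] d 2.73
```

```bash
cat > delta.py <<'E'
from plan import *
def delta(pos,Rm):
    s=ctrl.sense(); Rc=rot(s).as_matrix()
    d=Rc.T@(np.asarray(pos)-s['eef_pos'])/10; w=R.from_matrix(Rc.T@Rm).as_rotvec()
    print('shift cm',d.round(2),'rot',w.round(3),'|d|',np.linalg.norm(d).round(1),'deg',np.degrees(np.linalg.norm(w)).round(1)); return d,w
def graspR(phi,e,sg=-1,up=(0,0,1)):
    Z=np.array(up,float);Z/=np.linalg.norm(Z)
    t=np.array([np.cos(np.radians(phi)),np.sin(np.radians(phi)),0]);E=np.radians(e)
    t=t-Z*(t@Z); t/=np.linalg.norm(t)
    y=t*np.cos(E)-Z*np.sin(E); zt=np.cross(y,Z);zt/=np.linalg.norm(zt);zt*=sg
    return np.column_stack([np.cross(y,zt),y,zt])
E
python3 - <<'E'
from delta import *
Rg=graspR(-110,25); y=Rg[:,1]; print(Rg)
G=np.array([567,-38,283.])
for b in (-110,0):
    q=ik(G+(19+b)*y,Rg,[np.array(ctrl.sense()['joints'])]); print(q)
delta(G+(19-110)*y,Rg)
E
```

```text
[[-0.14 -0.31  0.94]
 [-0.4  -0.85 -0.34]
 [ 0.91 -0.42 -0.  ]]
[ 0.2   0.86  0.79 -1.04  2.03  0.33]
[ 0.07  0.74  1.12 -1.02  1.81  0.45]
shift cm [14.2  15.32 -3.57] rot [-0.48  1.3  -0.19] |d| 21.2 deg 80.1
```

```bash
python3 -m inch '[1.3,1.4,-0.3,-0.04,0.12,-0.02, 2.6,2.8,-0.6,-0.08,0.23,-0.04, 3.9,4.2,-1,-0.13,0.35,-0.05, 5.2,5.6,-1.3,-0.17,0.47,-0.07, 6.5,7,-1.6,-0.21,0.58,-0.09, 7.8,8.4,-2,-0.26,0.7,-0.1, 9,9.8,-2.3,-0.3,0.81,-0.12, 10.3,11.2,-2.6,-0.35,0.95,-0.14]' -1 40; ./log.sh
python3 - <<'E'
from delta import *
Rg=graspR(-110,25); y=Rg[:,1]
G=np.array([567,-38,283.])
delta(G+(19-110)*y,Rg); print(fit().cost)
E
```

```text
time_s: 3.27
eef_pos: [565.3, 87.0, 334.6]
ee_rot: [-0.147, 0.758, -0.232, 0.592]
force: [0.1, 0.3, 0.7]
grip_width: 1.0
t 3.27 j [ 0.29   0.693  0.976 -0.959  1.942  0.05 ] p [565.291  87.03  334.584] F [0.102 0.284 0.661] g 1.0
[[ 0.193 -0.178  0.965]
 [-0.526 -0.849 -0.051]
 [ 0.829 -0.497 -0.257]]
shift cm [1.99 4.16 3.47] rot [-0.14  0.37 -0.06] |d| 5.8 deg 22.7
1.1263881063736907
```

```bash
python3 -m inch '[0.6,1.3,1.1,-0.04,0.11,-0.02, 1.2,2.6,2.2,-0.09,0.23,-0.04, 2,4.2,3.5,-0.14,0.36,-0.06, 2,4.2,3.5,-0.14,0.37,-0.06, 2,4.2,3.5,-0.14,0.37,-0.06]' -1 40; ./log.sh
python3 - <<'E'
from h import *
s=ctrl.sense(); c=cal('wrist'); im=snap('wrist','w2.png')
for t in ['scraper','mouth']: print(t,[(np.round(d['uv'],1).tolist(),round(d['score'],2)) for d in ctrl.search_frame(t,'wrist')])
for z in (198,250,283,305): print(z,proj(c,[567,-38,z]).round(1))
snap('scene','s2.png');a=cv2.imread('pics/s2.png'); cv2.imwrite('pics/s2z.png',cv2.resize(a[120:320,200:440],None,fx=3,fy=3,interpolation=cv2.INTER_CUBIC))
E
```

```text
time_s: 3.68
eef_pos: [595.9, 38.3, 320.4]
ee_rot: [-0.031, 0.653, -0.273, 0.706]
force: [-0.4, 0.1, -0.1]
grip_width: 1.002
t 3.68 j [ 0.199  0.817  0.839 -1.028  2.022  0.337] p [595.861  38.342 320.403] F [-0.369  0.125 -0.118] g 1.002
[[-0.145 -0.312  0.939]
 [-0.401 -0.849 -0.344]
 [ 0.905 -0.426 -0.002]]
scraper [([137.3, 36.3], 0.89), ([322.0, 142.7], 0.68)]
mouth [([412.1, 42.2], 0.65)]
198 [317.4 104.2]
250 [317.3 158.5]
283 [317.2 195.1]
305 [317.2 220.3]
```

View pics/w2.png

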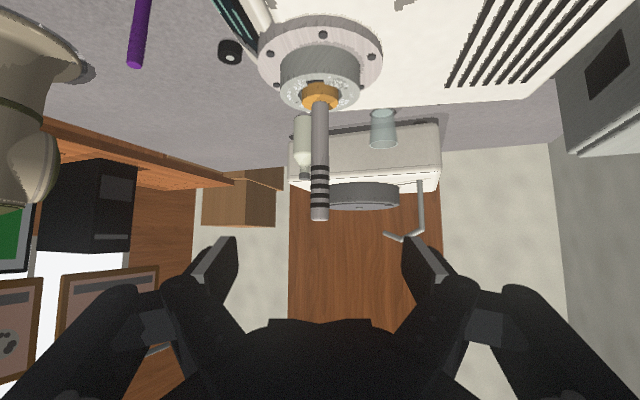

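View pics/s2z.png

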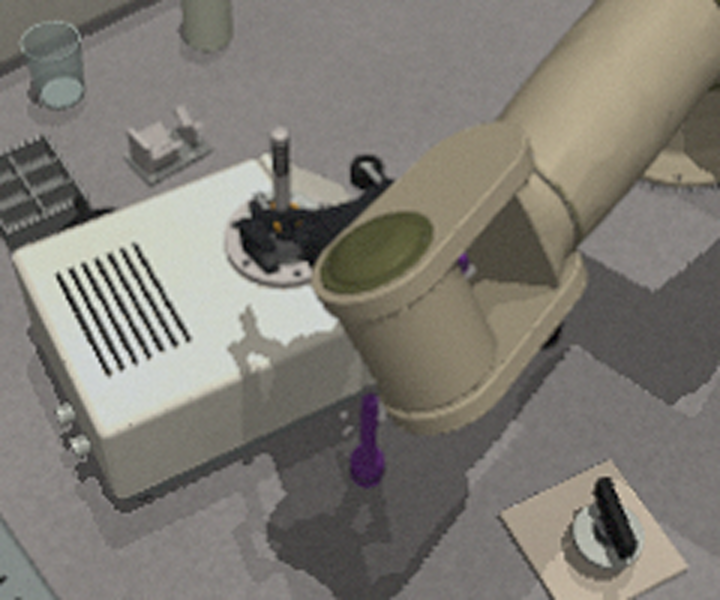

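```bash
python3 -m inch '[0,3,0.2,0,0,0, 0,6,0.2,0,0,0, 0,9,0.2,0,0,0, 0,11,0.2,0,0,0, 0,11,0.2,0,0,0]' -1 60;python3 -m inch '[0,0,0,0,0,0,0,0,0,0,0,0,0,0,0,0,0,0,0,0,0,0,0,0,0,0,0,0,0,0,0,0,0,0,0,0]' 1 60; ./log.sh
python3 - <<'E'
from h import *
im=snap('wrist','w3.png')
E
```

```text
time_s: 4.3
eef_pos: [561.7, -57.6, 274.3]
ee_rot: [-0.03, 0.654, -0.272, 0.705]
force: [0.6, 0.4, -1.0]
grip_width: 1.001
time_s: 4.8
eef_pos: [563.3, -55.4, 275.2]
ee_rot: [-0.031, 0.653, -0.271, 0.706]
force: [-1.9, 1.7, 2.2]
grip_width: 0.165
t 4.8 j [ 0.07   0.702  1.164 -1.016  1.803  0.456] p [563.343 -55.445 275.169] F [-1.943  1.739  2.194] g 0.165
[[-0.144 -0.311  0.94 ]
 [-0.398 -0.851 -0.342]
 [ 0.906 -0.424 -0.001]]
```

View pics/w3.png

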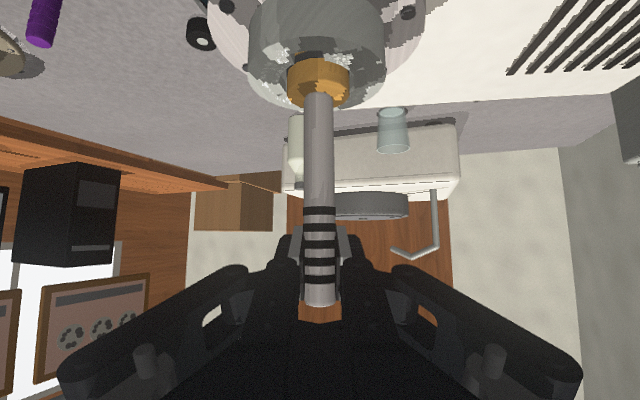

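```bash
python3 -m inch '[2,-0.9,0,0,0,0, 4,-1.8,0,0,0,0, 6.3,-3,0,0,0,0, 7.2,-3.4,0,0,0,0, 7.2,-3.4,0,0,0,0]' 1 60; ./log.sh
python3 - <<'E'
from delta import *
h=np.array([-1,0,0.]);Z=np.array([0,0,1.])
Rc=rot(ctrl.sense()).as_matrix(); hg=np.array([.906,-.424,-.001]);hg/=np.linalg.norm(hg)
# final: Rf hg = h , Rf ztool horizontal = R-> z_tool = +-Y
zt=np.array([0,0,1.]); 
for sg in (1,-1):
    zz=np.array([0,sg,0.]); A=np.column_stack([hg,zt-hg*(zt@hg),np.cross(hg,zt-hg*(zt@hg))]);A/=np.linalg.norm(A,axis=0)
    B=np.column_stack([h,zz,np.cross(h,zz)]); Rf=B@A.T
    print(sg,Rf)
    if Rf[2,1]<0:
        for pg in ([440,-230,190],[440,-330,190],[440,-330,42]):
            print(ik(np.array(pg)+19*Rf[:,1],Rf,[np.array(ctrl.sense()['joints'])]))
        delta(np.array([440,-230,190])+19*Rf[:,1],Rf)
E
```

```text
time_s: 5.27
eef_pos: [563.6, -55.6, 356.6]
ee_rot: [-0.032, 0.652, -0.271, 0.707]
force: [0.8, 0.5, -1.9]
grip_width: 0.166
t 5.27 j [ 0.07   0.641  1.053 -1.056  1.888  0.306] p [563.611 -55.566 356.612] F [ 0.834  0.529 -1.905] g 0.166
[[-0.148 -0.309  0.939]
 [-0.399 -0.851 -0.343]
 [ 0.905 -0.425  0.003]]
1 [[-0.91  0.42  0.  ]
 [ 0.   -0.    1.  ]
 [ 0.42  0.91  0.  ]]
-1 [[-0.91  0.42  0.  ]
 [-0.    0.   -1.  ]
 [-0.42 -0.91  0.  ]]
[-0.88  0.15  1.93  0.46  0.82  0.41]
[-1.02  0.29  1.76  0.48  0.91  0.29]
[-1.02  0.54  1.88  0.69  0.6  -0.  ]
shift cm [-7.97 26.23 -4.93] rot [-0.46  1.26  1.35] |d| 27.9 deg 109.0
```

Run:
```python
from delta import *
s=ctrl.sense()
Rf=np.array([[-.905,.425,0],[0,0,-1],[-.425,-.905,0]])
d,w=delta(np.array([440,-230,250])+19*Rf[:,1],Rf)
for f in (1/16,.25,.5): print((d*f).round(2),(w*f).round(3))
q=np.array(s['joints'])
for f in np.linspace(.1,1,10):
    Rc=rot(s).as_matrix(); q=ik(s['eef_pos']+Rc@(d*f*10),Rc@R.from_rotvec(w*f).as_matrix(),[q]); print(f.round(2),q)
```

```text
shift cm [-2.54 23.67 -4.91] rot [-0.46  1.26  1.35] |d| 24.3 deg 109.1
[-0.16  1.48 -0.31] [-0.03  0.08  0.09]
[-0.63  5.92 -1.23] [-0.11  0.32  0.34]
[-1.27 11.84 -2.46] [-0.23  0.63  0.68]
0.1 [ 0.01  0.59  1.09 -0.93  1.84  0.43]
0.2 [-0.05  0.53  1.14 -0.8   1.78  0.54]
0.3 [-0.12  0.47  1.21 -0.68  1.69  0.64]
0.4 [-0.2   0.4   1.29 -0.55  1.59  0.71]
0.5 [-0.29  0.33  1.37 -0.43  1.47  0.76]
0.6 [-0.39  0.26  1.47 -0.3   1.35  0.78]
0.7 [-0.51  0.2   1.56 -0.16  1.23  0.77]
0.8 [-0.63  0.14  1.66  0.01  1.12  0.72]
0.9 [-0.75  0.1   1.75  0.2   1.03  0.62]
1.0 [-0.88  0.08  1.85  0.41  0.97  0.49]
```

Smooth path. Moving half, then the rest.

```bash
python3 -m inch '[-0.2,1.5,-0.3,-0.03,0.08,0.09, -0.3,3,-0.6,-0.06,0.16,0.17, -0.5,4.5,-0.9,-0.09,0.24,0.25, -0.7,5.9,-1.2,-0.12,0.32,0.34, -0.8,7.4,-1.5,-0.15,0.4,0.42, -1,8.9,-1.8,-0.18,0.47,0.51, -1.1,10.4,-2.1,-0.2,0.55,0.59, -1.3,11.8,-2.5,-0.23,0.63,0.68]' 1 60; ./log.sh
python3 - <<'E'
from delta import *
Rf=np.array([[-.905,.425,0],[0,0,-1],[-.425,-.905,0]])
d,w=delta(np.array([440,-230,240])+19*Rf[:,1],Rf)
E
```

```text
time_s: 5.93
eef_pos: [504.5, -142.4, 290.8]
ee_rot: [-0.103, 0.279, -0.544, 0.784]
force: [0.4, -0.9, -1.0]
grip_width: 0.17
t 5.93 j [-0.297  0.328  1.381 -0.426  1.467  0.766] p [ 504.495 -142.388  290.802] F [ 0.446 -0.892 -0.956] g 0.17
[[-0.823 -0.141  0.55 ]
 [-0.465 -0.386 -0.796]
 [ 0.325 -0.912  0.252]]
shift cm [ 6.52 10.38  2.16] rot [-0.22  0.62  0.68] |d| 12.4 deg 54.2
```

```bash
python3 -m inch '[0.8,1.3,0.3,-0.03,0.08,0.085, 1.6,2.6,0.5,-0.06,0.16,0.17, 2.4,3.9,0.8,-0.08,0.23,0.255, 3.3,5.2,1.1,-0.11,0.31,0.34, 4.1,6.5,1.4,-0.14,0.39,0.425, 4.9,7.8,1.6,-0.17,0.47,0.51, 5.7,9.1,1.9,-0.19,0.54,0.6, 6.5,10.4,2.2,-0.22,0.62,0.68]' 1 60;python3 -m inch '[0,0,0,0,0,0,0,0,0,0,0,0]'; ./log.sh
python3 - <<'E'
from h import *
import json
c=cal('wrist');im=snap('wrist','w4.png'); json.dump({k:(np.array(v).tolist()) for k,v in c.items()},open('w4.json','w'))
for t in ['cradle','head_fork','handle_fork','scraper']: print(t,[(np.round(d['uv'],1).tolist(),round(d['score'],2),atz(c,d['uv'],42).round(1)) for d in ctrl.search_frame(t,'wrist')])
E
```

```text
time_s: 6.6
eef_pos: [448.1, -230.8, 223.6]
ee_rot: [-0.157, -0.154, -0.69, 0.69]
force: [0.8, 0.3, -1.8]
grip_width: 0.169
time_s: 6.77
eef_pos: [447.8, -231.0, 223.3]
ee_rot: [-0.155, -0.151, -0.69, 0.69]
force: [0.3, -0.3, -1.5]
grip_width: 0.165
t 6.77 j [-0.884  0.09   1.861  0.416  0.946  0.477] p [ 447.76  -230.96   223.344] F [ 0.283 -0.28  -1.517] g 0.165
[[-0.906  0.423  0.005]
 [-0.005  0.001 -1.   ]
 [-0.423 -0.906  0.002]]
cradle [([397.3, 178.8], 0.86, array([ 521.3, -328.1,   42. ])), ([321.0, 138.0], 0.32, array([ 573.8, -232.5,   42. ]))]
head_fork [([395.5, 179.7], 0.75, array([ 520.1, -325.8,   42. ]))]
handle_fork [([400.8, 180.2], 0.85, array([ 519.6, -332.4,   42. ]))]
scraper [([319.8, 138.0], 0.76, array([ 573.8, -230.9,   42. ])), ([107.0, 314.2], 0.74, array([355.3,  21.5,  42. ]))]
```

View pics/w4.png

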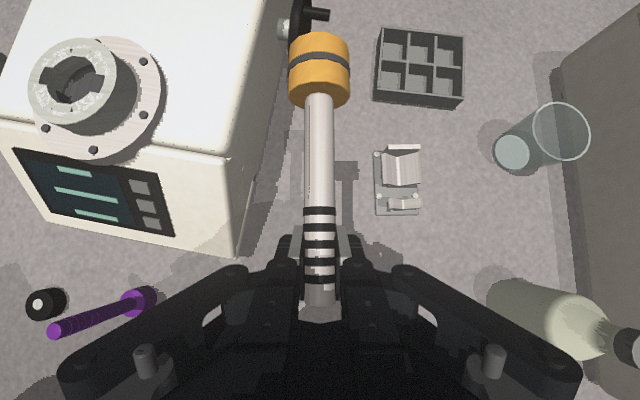

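Run:
```python
import cv2
a=cv2.imread('pics/w4.png'); cv2.imwrite('pics/w4z.png',cv2.resize(a[135:225,355:445],None,fx=6,fy=6,interpolation=cv2.INTER_CUBIC))
cv2.imwrite('pics/w4m.png',cv2.resize(a[20:170,10:180],None,fx=4,fy=4,interpolation=cv2.INTER_CUBIC))
```

```text
(no output)
```

View pics/w4z.png

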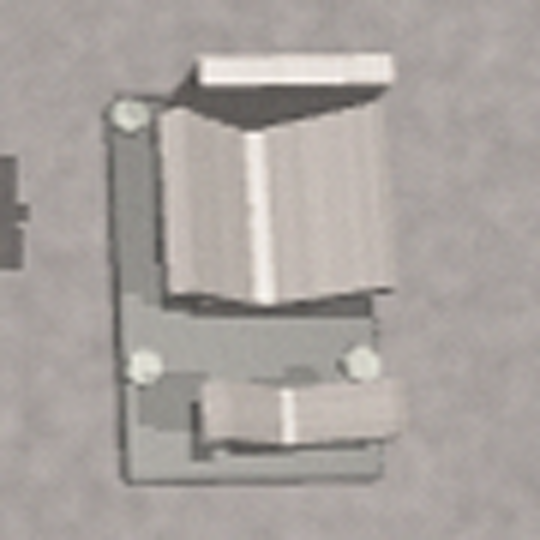

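View pics/w4m.png

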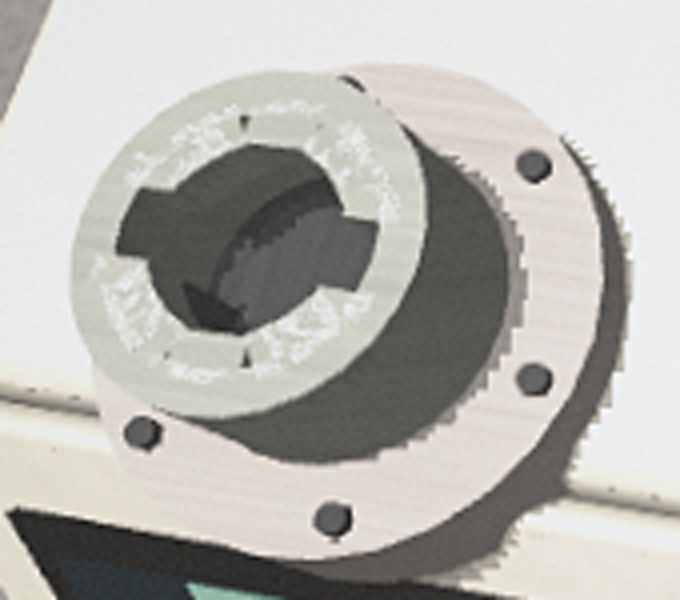

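```bash
cat > crad.py <<'E'
from h import *
import json
from scipy.optimize import least_squares
c={k:(np.array(v) if isinstance(v,list) else v) for k,v in json.load(open('w4.json')).items()}
z=lambda u,v:np.array([355+(u+.5)/6-.5,135+(v+.5)/6-.5])
F=[((-2,30,6),z(127,482)),((-2,-30,6),z(381,477)),((76,20,53),z(199,86)),((76,-20,53),z(393,85)),((4,17,47.7),z(207,443)),((4,-17,47.7),z(398,437)),((36,20,38),z(168,293)),((36,-20,38),z(393,290)),((36,0,18),z(265,304)),((4,0,30.7),z(288,444))]
def T(p,q): a=p[2]; return np.array([p[0]+np.cos(a)*q[0]-np.sin(a)*q[1],p[1]+np.sin(a)*q[0]+np.cos(a)*q[1],q[2]])
s=least_squares(lambda p:np.concatenate([proj(c,T(p,q))-uv for q,uv in F]),[480,-330,0])
np.set_printoptions(precision=2,suppress=True)
print(s.x,np.degrees(s.x[2]));print(s.fun.reshape(-1,2))
m=lambda u,v:np.array([10+(u+.5)/4-.5,20+(v+.5)/4-.5])
# collar top circle: outer ellipse points
pts=[m(72,285),m(425,215),m(240,70),m(390,350),m(170,405),m(115,165),m(300,400)]
W=np.array([atz(c,p,190)[:2] for p in pts])
f=least_squares(lambda q:np.hypot(W[:,0]-q[0],W[:,1]-q[1])-37,[567,-38]);print('mouth',f.x,f.fun)
g=[atz(c,m(*p),190)[:2] for p in [(137,187),(117,250),(378,222),(360,291)]]
print(g); a=(g[0]+g[1])/2;b=(g[2]+g[3])/2;print('gap dir',np.degrees(np.arctan2(*(a-b)[::-1])),np.linalg.norm(a-b),(a+b)/2)
E
python3 crad.py
```

```text
[ 480.79 -335.57    0.01] 0.8593700457499557
[[-1.19  0.17]
 [ 0.45  0.5 ]
 [-0.13  0.01]
 [-0.28  0.01]
 [ 2.8  -0.73]
 [-1.18 -0.04]
 [ 3.69 -0.31]
 [-2.37 -0.08]
 [-1.13  0.43]
 [-0.86  0.21]]
mouth [569.62 -38.  ] [ 0.71 -1.86  1.48  2.97 -0.99 -0.19  0.15]
[array([581.42, -11.19]), array([567.82,  -9.65]), array([572.25, -63.58]), array([557.84, -62.16])]
gap dir 79.65352164218477 53.31406856087863 [569.83 -36.65]
```

Run:
```python
from crad import *
print('scr')
g=np.array([439.7,-231,240.6])
for L in (110,113,116):
  for pit in (-5,0,5):
    d=np.array([np.cos(np.radians(pit)),0,np.sin(np.radians(pit))]);n=np.array([-d[2],0,d[0]])
    P=lambda a,o,y=0: proj(c,g+d*a+n*o+np.array([0,y,0])).round(0).tolist()
    print(L,pit,'head far top',P(L,17),'far bottom',P(L,-17),'near top edge(28)',P(L-28,17),'near bot',P(L-28,-17),'handle end',P(L-135,8),'headL',P(L-14,0,17),'R',P(L-14,0,-17))
```

```text
[ 480.79 -335.57    0.01] 0.8593700457499557
[[-1.19  0.17]
 [ 0.45  0.5 ]
 [-0.13  0.01]
 [-0.28  0.01]
 [ 2.8  -0.73]
 [-1.18 -0.04]
 [ 3.69 -0.31]
 [-2.37 -0.08]
 [-1.13  0.43]
 [-0.86  0.21]]
mouth [569.62 -38.  ] [ 0.71 -1.86  1.48  2.97 -0.99 -0.19  0.15]
[array([581.42, -11.19]), array([567.82,  -9.65]), array([572.25, -63.58]), array([557.84, -62.16])]
gap dir 79.65352164218477 53.31406856087863 [569.83 -36.65]
scr
110 -5 head far top [321.0, 49.0] far bottom [321.0, 87.0] near top edge(28) [321.0, 95.0] near bot [320.0, 126.0] handle end [320.0, 317.0] headL [292.0, 90.0] R [350.0, 90.0]
110 0 head far top [321.0, 39.0] far bottom [321.0, 76.0] near top edge(28) [321.0, 90.0] near bot [321.0, 118.0] handle end [320.0, 318.0] headL [290.0, 82.0] R [352.0, 82.0]
110 5 head far top [321.0, 28.0] far bottom [321.0, 65.0] near top edge(28) [321.0, 85.0] near bot [321.0, 111.0] handle end [320.0, 318.0] headL [289.0, 74.0] R [353.0, 74.0]
113 -5 head far top [321.0, 44.0] far bottom [321.0, 83.0] near top edge(28) [321.0, 90.0] near bot [320.0, 121.0] handle end [320.0, 310.0] hea
[... 213 characters left out ...]
5 head far top [321.0, 22.0] far bottom [321.0, 60.0] near top edge(28) [321.0, 79.0] near bot [321.0, 106.0] handle end [320.0, 311.0] headL [289.0, 68.0] R [353.0, 69.0]
116 -5 head far top [321.0, 40.0] far bottom [321.0, 79.0] near top edge(28) [321.0, 85.0] near bot [321.0, 117.0] handle end [320.0, 303.0] headL [292.0, 81.0] R [350.0, 82.0]
116 0 head far top [321.0, 28.0] far bottom [321.0, 67.0] near top edge(28) [321.0, 78.0] near bot [321.0, 109.0] handle end [320.0, 304.0] headL [290.0, 72.0] R [351.0, 72.0]
116 5 head far top [321.0, 16.0] far bottom [321.0, 56.0] near top edge(28) [321.0, 73.0] near bot [321.0, 101.0] handle end [320.0, 305.0] headL [289.0, 63.0] R [353.0, 63.0]
```

```bash
python3 -m inch '[1.4,2.7,2.6,0,0,0, 2.8,5.4,5.3,0,0,0, 4.2,8.1,7.9,0,-0.01,0, 5.5,10.7,10.6,-0.006,-0.014,0, 5.5,10.7,10.6,-0.006,-0.014,0, 5.5,10.7,10.6,-0.006,-0.014,0]' 1 60; ./log.sh
python3 - <<'E'
from h import *
import json
c=cal('wrist');im=snap('wrist','w5.png'); s=ctrl.sense()
y=rot(s).as_matrix()[:,1]; g=s['eef_pos']-19*y; print('grip',g)
t=np.radians(.86); C=np.array([480.8,-335.6,0]); Q=R.from_euler('z',t).as_matrix()
tg=C+Q@[-45,0,43]; d=tg-g; print(d, (rot(s).as_matrix().T@d/10).round(2))
for q in [(76,20,53),(76,-20,53),(36,20,38),(36,-20,38),(4,17,47.7),(4,-17,47.7)]: print(q,proj(c,C+Q@q).round(1))
a=cv2.imread('pics/w5.png'); cv2.imwrite('pics/w5z.png',cv2.resize(a[0:330,190:450],None,fx=1.8,fy=1.8,interpolation=cv2.INTER_CUBIC))
E
```

```text
time_s: 7.52
eef_pos: [446.0, -337.2, 103.7]
ee_rot: [0.162, 0.145, 0.691, -0.689]
force: [0.8, 0.4, -1.1]
grip_width: 0.167
t 7.52 j [-1.033  0.399  1.819  0.554  0.776  0.141] p [ 446.003 -337.162  103.736] F [ 0.763  0.402 -1.081] g 0.167
[[-0.905  0.424  0.024]
 [-0.023  0.008 -1.   ]
 [-0.424 -0.905  0.003]]
grip [ 438.41611915 -336.98748017  122.67003608]
[ -2.61105011   0.71206312 -79.67003608] [ 3.63  7.1  -0.12]
(76, 20, 53) [294.7 101. ]
(76, -20, 53) [344.2 101.5]
(36, 20, 38) [295.  154.1]
(36, -20, 38) [342.9 154.6]
(4, 17, 47.7) [296.9 190.2]
(4, -17, 47.7) [340.3 190.6]
```

View pics/w5z.png

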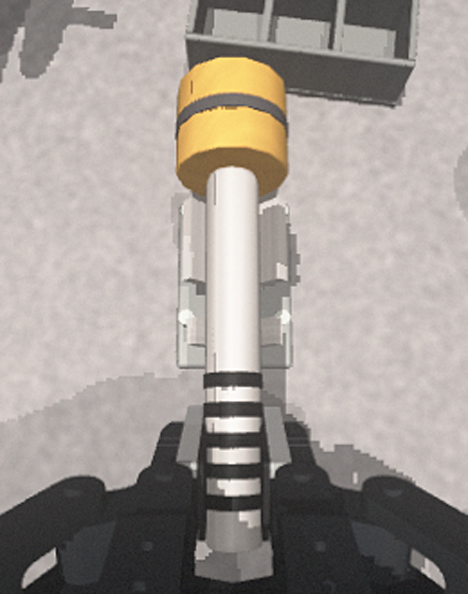

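```bash
python3 -m inch '[0.9,1.8,0,0,0,0, 1.8,3.5,0.05,0,0,0, 2.5,5,0.05,0,0,0, 3.1,6.2,0.05,0,0,0, 3.6,7,0.05,0,0,0, 3.6,7,0.05,0,0,0, 3.6,7,0.05,0,0,0]' 1 60; ./log.sh
python3 - <<'E'
from h import *
im=snap('wrist','w6.png');s=ctrl.sense()
y=rot(s).as_matrix()[:,1]; g=s['eef_pos']-19*y; print('grip',g)
E
```

```text
time_s: 8.15
eef_pos: [444.2, -338.0, 28.4]
ee_rot: [-0.164, -0.146, -0.689, 0.69]
force: [-0.0, -0.6, -1.8]
grip_width: 0.165
t 8.15 j [-1.038  0.534  1.868  0.687  0.623 -0.036] p [ 444.165 -338.032   28.423] F [-0.013 -0.571 -1.818] g 0.165
[[-0.904  0.427  0.025]
 [-0.026  0.004 -1.   ]
 [-0.427 -0.904  0.007]]
grip [ 436.07624793 -338.44938838   45.83883582]
```

View pics/w6.png

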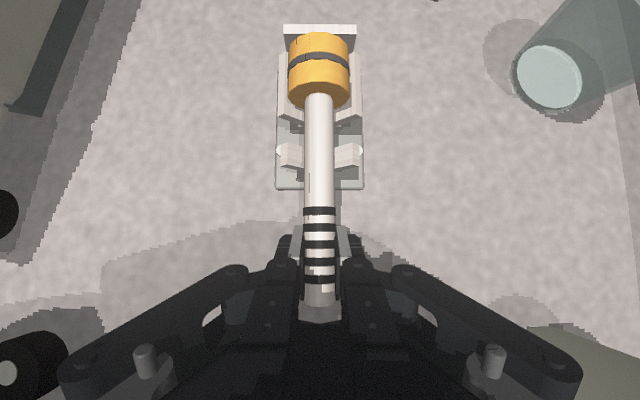

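```bash
python3 -m inch '[0.08,0.15,0,0,0,0, 0.14,0.3,0,0,0,0, 0.14,0.3,0,0,0,0]' 1 60; ./log.sh
```

```text
time_s: 8.45
eef_pos: [443.5, -338.5, 24.0]
ee_rot: [-0.163, -0.146, -0.69, 0.69]
force: [0.7, -0.2, -1.0]
grip_width: 0.166
t 8.45 j [-1.039  0.542  1.87   0.694  0.617 -0.046] p [ 443.524 -338.473   24.019] F [ 0.73  -0.247 -0.957] g 0.166
[[-0.904  0.427  0.024]
 [-0.024  0.004 -1.   ]
 [-0.427 -0.904  0.006]]
```

```bash
python3 -m inch '[0,0,0,0,0,0, 0,0,0,0,0,0, 0,0,0,0,0,0, 0,0,0,0,0,0, 0,0,0,0,0,0]' -1 60;  ./log.sh
python3 - <<'E'
from h import *
import json
c=cal('wrist');json.dump({k:(np.array(v).tolist()) for k,v in c.items()},open('w7.json','w'))
im=snap('wrist','w7.png')
E
```

```text
time_s: 8.87
eef_pos: [443.4, -338.5, 23.7]
ee_rot: [-0.163, -0.146, -0.69, 0.69]
force: [0.1, -0.6, -0.1]
grip_width: 0.867
t 8.87 j [-1.04   0.543  1.87   0.694  0.617 -0.046] p [ 443.366 -338.487   23.725] F [ 0.084 -0.568 -0.07 ] g 0.867
[[-0.904  0.426  0.024]
 [-0.024  0.005 -1.   ]
 [-0.426 -0.905  0.006]]
```

View pics/w7.png

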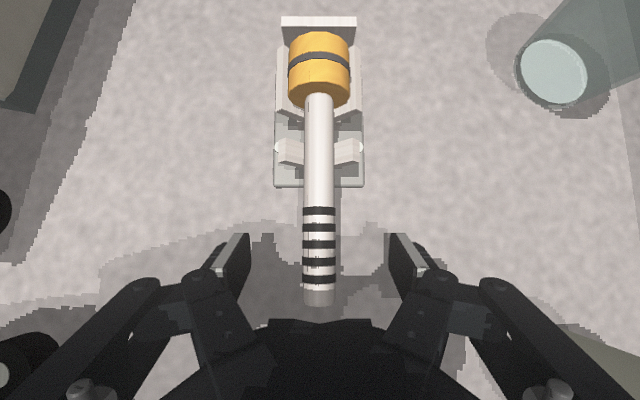

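```bash
python3 -m inch '[0,-2,0,0,0,0, 0,-5,0,0,0,0, 0,-9,0,0,0,0, 0,-12,0,0,0,0, 0,-15,0,0,0,0, 0,-17,0,0,0,0]' -1 60;  ./log.sh
python3 - <<'E'
from delta import *
import json
c=cal('wrist');json.dump({k:(np.array(v).tolist()) for k,v in c.items()},open('w8.json','w'))
im=snap('wrist','w8.png'); s=ctrl.sense()
def down(za): # tool z angle deg
    a=np.radians(za); z=np.array([np.cos(a),np.sin(a),0]);y=np.array([0,0,-1.]);return np.column_stack([np.cross(y,z),y,z])
Rt=down(-10.35); d,w=delta([569,-38,310],Rt); q=np.array(s['joints'])
for f in np.linspace(.1,1,10):
    Rc=rot(s).as_matrix(); q=ik(s['eef_pos']+Rc@(d*f*10),Rc@R.from_rotvec(w*f).as_matrix(),[q]); print(f.round(2),q)
for f in (.1,.5):print((d*f).round(2),(w*f).round(3))
E
```

```text
time_s: 9.42
eef_pos: [370.1, -339.7, 180.0]
ee_rot: [-0.163, -0.146, -0.689, 0.691]
force: [-0.6, -0.4, 0.0]
grip_width: 0.997
t 9.42 j [-1.191  0.185  1.877  0.502  0.971  0.09 ] p [ 370.147 -339.68   179.973] F [-0.585 -0.39   0.005] g 0.997
[[-0.904  0.427  0.023]
 [-0.025  0.002 -1.   ]
 [-0.427 -0.904  0.008]]
shift cm [-24.22  -3.04 -29.66] rot [-0.31 -1.34 -0.36] |d| 38.4 deg 81.6
0.1 [-1.1   0.16  1.85  0.44  1.01  0.09]
0.2 [-1.01  0.15  1.82  0.38  1.05  0.08]
0.3 [-0.92  0.15  1.77  0.33  1.1   0.08]
0.4 [-0.82  0.15  1.72  0.27  1.15  0.07]
0.5 [-0.72  0.17  1.66  0.22  1.2   0.06]
0.6 [-0.63  0.2   1.59  0.17  1.26  0.05]
0.7 [-0.53  0.23  1.51  0.12  1.33  0.03]
0.8 [-0.44  0.27  1.42  0.08  1.4  -0.  ]
0.9 [-0.35  0.32  1.32  0.04  1.48 -0.04]
1.0 [-0.27  0.38  1.21  0.    1.56 -0.09]
[-2.42 -0.3  -2.97] [-0.03 -0.13 -0.04]
[-12.11  -1.52 -14.83] [-0.16 -0.67 -0.18]
```

View pics/w8.png

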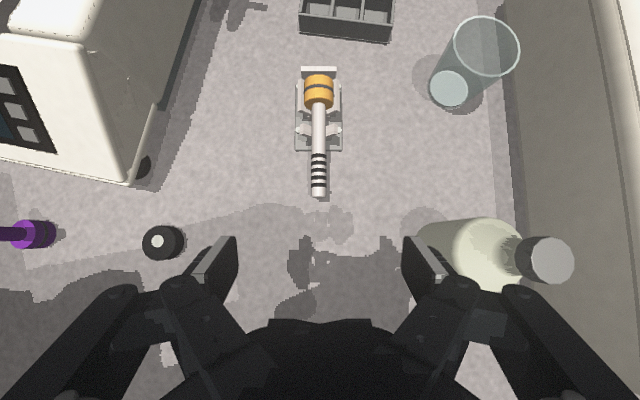

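```bash
python3 -m inch '[-2,-0.5,-2.5,-0.03,-0.11,-0.03, -4,-1,-5,-0.05,-0.22,-0.06, -6.1,-1.3,-7.4,-0.08,-0.33,-0.09, -8.1,-1.5,-9.9,-0.1,-0.45,-0.12, -10.1,-1.6,-12.4,-0.13,-0.56,-0.15, -12.1,-1.8,-14.8,-0.16,-0.67,-0.18, -14.1,-2,-17.3,-0.18,-0.78,-0.21, -16.1,-2.2,-19.8,-0.21,-0.89,-0.24]' -1 60;  ./log.sh
python3 - <<'E'
from delta import *
def down(za): # tool z angle deg
    a=np.radians(za); z=np.array([np.cos(a),np.sin(a),0]);y=np.array([0,0,-1.]);return np.column_stack([np.cross(y,z),y,z])
Rt=down(-10.35); d,w=delta([569,-38,310],Rt)
E
```

```text
time_s: 10.13
eef_pos: [503.0, -136.0, 265.0]
ee_rot: [0.377, -0.265, 0.63, -0.625]
force: [-0.8, -0.6, -0.4]
grip_width: 0.996
t 10.13 j [-0.56   0.22   1.538  0.145  1.31   0.034] p [ 503.001 -135.973  265.023] F [-0.761 -0.644 -0.442] g 0.996
[[-0.576  0.138  0.806]
 [-0.805  0.078 -0.588]
 [-0.144 -0.987  0.066]]
shift cm [-12.33  -2.77  -0.15] rot [-0.1  -0.44 -0.13] |d| 12.6 deg 27.1
```

```bash
python3 -m inch '[-3.1,-0.7,0,-0.03,-0.11,-0.03, -6.2,-1.4,-0.1,-0.05,-0.22,-0.06, -9.3,-2.1,-0.1,-0.08,-0.33,-0.1, -12.3,-2.8,-0.2,-0.1,-0.44,-0.13, -12.3,-2.8,-0.2,-0.1,-0.44,-0.13, -12.3,-2.8,-0.2,-0.1,-0.44,-0.13]' -1 60;  ./log.sh
python3 - <<'E'
from h import *
import json
c=cal('wrist');json.dump({k:(np.array(v).tolist()) for k,v in c.items()},open('w9.json','w'))
im=snap('wrist','w9.png'); s=ctrl.sense(); print(s['eef_pos'])
for t in ['mouth','gap']: print(t,[(np.round(d['uv'],1).tolist(),round(d['score'],2),atz(c,d['uv'],190).round(1)) for d in ctrl.search_frame(t,'wrist')])
cv2.imwrite('pics/w9z.png',cv2.resize(im[120:270,230:410,::-1],None,fx=4,fy=4,interpolation=cv2.INTER_CUBIC))
E
```

```text
time_s: 10.63
eef_pos: [568.8, -38.5, 309.6]
ee_rot: [0.451, -0.452, 0.545, -0.544]
force: [-0.4, -0.2, -1.2]
grip_width: 1.0
t 10.63 j [-0.273  0.378  1.207  0.     1.56  -0.086] p [568.79  -38.504 309.63 ] F [-0.406 -0.18  -1.182] g 1.0
[[-0.186 -0.002  0.982]
 [-0.982  0.001 -0.186]
 [-0.    -1.    -0.002]]
[568.12634475 -39.63109803 309.3413933 ]
mouth [([382.7, 151.1], 0.6, array([634.9, -16.5, 190. ]))]
gap [([381.2, 154.6], 0.83, array([633.1, -19.6, 190. ]))]
```

View pics/w9z.png

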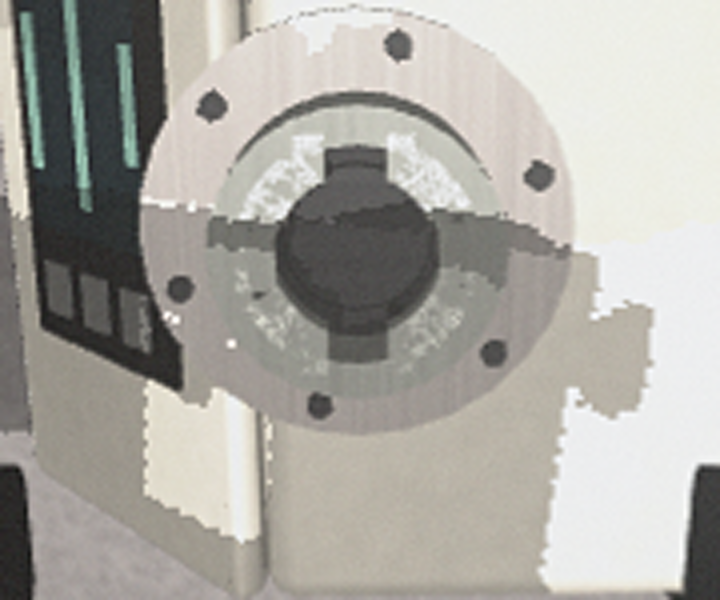

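Run:
```python
from h import *
import json
from scipy.optimize import least_squares
c={k:(np.array(v) if isinstance(v,list) else v) for k,v in json.load(open('w9.json')).items()}
m=lambda u,v:np.array([230+(u+.5)/4-.5,120+(v+.5)/4-.5])
pts=[m(212,240),m(508,250),m(358,103),m(358,399),m(250,150),m(465,150),m(250,352),m(466,352)]
W=np.array([atz(c,p,190)[:2] for p in pts])
f=least_squares(lambda q:np.hypot(W[:,0]-q[0],W[:,1]-q[1])-q[2],[567,-38,37]);print('mouth',f.x,f.fun.round(1))
g=[atz(c,m(*p),190)[:2] for p in [(325,147),(388,147),(328,360),(387,360)]]
print(g);a=(g[0]+g[1])/2;b=(g[2]+g[3])/2;print('gap dir',np.degrees(np.arctan2(*(a-b)[::-1])),np.linalg.norm(a-b),(a+b)/2)
# tool-frame offset of mouth
print(proj(c,[568.5,-38.5,190]))
```

```text
mouth [570.17686966 -36.81898176  36.5792949 ] [-0.8 -0.3  0.7  0.6  0.1 -0.3  0.1 -0.2]
[array([567.33530931,  -8.9327135 ]), array([581.99307343, -11.70530509]), array([557.65975359, -61.63802179]), array([572.15901458, -64.37505267])]
gap dir 79.5107754712592 53.58294378929209 [569.78678773 -36.66277327]
[317.93310208 185.75139653]
```

```bash
python3 -m inch '[-3.8,0,-1.4,0,0.03,0, -7.6,0.5,-2.9,0,0.06,0, -11.4,1,-4.3,0,0.09,0, -15.2,2,-5.7,0,0.12,0, -19,3,-7.2,0,0.16,0, -22.8,4,-8.6,0,0.19,0, -26.6,5,-10,0,0.22,0, -30.4,6,-11.5,0,0.25,0]' -1 60; python3 -m inch '[-3.5,1,-1.5,0,0.034,0, -7,2,-2.8,0,0.034,0, -7,2,-2.8,0,0.034,0, -7,2,-2.8,0,0.034,0]' -1 60; ./log.sh
python3 - <<'E'
from h import *
import json
c=cal('wrist');json.dump({k:(np.array(v).tolist()) for k,v in c.items()},open('w10.json','w'))
im=snap('wrist','w10.png'); s=ctrl.sense()
for t in ['closure','handle']: print(t,[(np.round(d['uv'],1).tolist(),round(d['score'],2),atz(c,d['uv'],79).round(1)) for d in ctrl.search_frame(t,'wrist')])
cv2.imwrite('pics/w10z.png',cv2.resize(im[100:260,220:420,::-1],None,fx=4,fy=3.75,interpolation=cv2.INTER_CUBIC))
E
```

```text
time_s: 11.45
eef_pos: [512.2, 279.9, 250.2]
ee_rot: [0.377, -0.378, 0.598, -0.597]
force: [1.4, -0.1, 0.8]
grip_width: 1.0
time_s: 11.78
eef_pos: [516.8, 354.7, 229.4]
ee_rot: [0.367, -0.37, 0.604, -0.603]
force: [0.8, -0.2, -0.9]
grip_width: 1.0
t 11.78 j [0.414 0.547 1.158 0.001 1.441 0.888] p [516.799 354.724 229.355] F [ 0.755 -0.192 -0.928] g 1.0
[[-0.456 -0.004  0.89 ]
 [-0.89  -0.    -0.456]
 [ 0.002 -1.    -0.004]]
closure [([303.7, 182.3], 0.58, array([500.2, 358.1,  79. ]))]
handle [([306.6, 181.9], 0.64, array([503.2, 357.1,  79. ]))]
```

View pics/w10z.png

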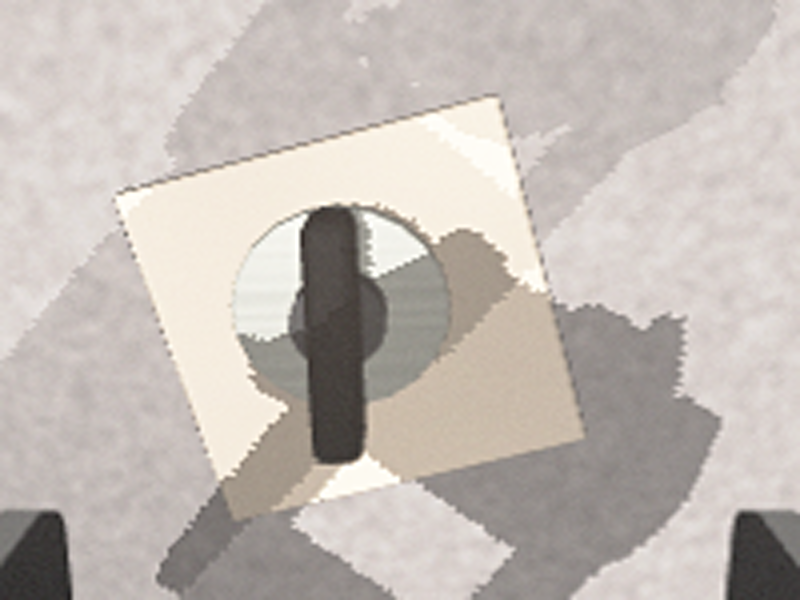

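Run:
```python
from delta import *
import json
np.set_printoptions(precision=3,suppress=True)
c={k:(np.array(v) if isinstance(v,list) else v) for k,v in json.load(open('w10.json')).items()}
m=lambda u,v:np.array([220+(u+.5)/4-.5,100+(v+.5)/3.75-.5])
# bar top edges: left line and right line at top face z=93
ends=[atz(c,m(327,208),93)[:2],atz(c,m(339,462),93)[:2]]
l=[atz(c,m(303,225),93)[:2],atz(c,m(313,450),93)[:2]]; r=[atz(c,m(356,225),93)[:2],atz(c,m(365,450),93)[:2]]
ang=lambda p:np.degrees(np.arctan2(*(p[0]-p[1])[::-1]))
print(ends,ang(ends),np.linalg.norm(ends[0]-ends[1]),ang(l),ang(r),np.linalg.norm(l[0]-r[0]))
ctr=(ends[0]+ends[1])/2; print('ctr bar',ctr)
fl=[m(232,305),m(450,305),m(342,204),m(340,404),m(262,240),m(425,240)]
W=np.array([atz(c,p,50)[:2] for p in fl]); f=least_squares(lambda q:np.hypot(W[:,0]-q[0],W[:,1]-q[1])-33,[500,355]);print('flange ctr',f.x,f.fun)
```

```text
[array([513.802, 387.013]), array([481.976, 320.705])] 64.36045259518596 73.54989014509422 63.85338000407885 64.3810841939228 13.399906679718736
ctr bar [497.889 353.859]
flange ctr [497.024 351.925] [-0.108 -0.853  0.235 -0.578 -1.068 -0.073]
```

```bash
python3 -m inch '[0.4,4,-0.7,0,-0.025,0, 0.9,8,-1.5,0,-0.025,0, 1,11,-1.6,0,-0.025,0, 1,13.5,-1.6,0,-0.025,0, 1,15.3,-1.6,0,-0.025,0, 1,16,-1.6,0,-0.025,0, 1,16,-1.6,0,-0.025,0]' -1 60; ./log.sh
python3 - <<'E'
from h import *
im=snap('wrist','w11.png')
E
```

```text
time_s: 12.52
eef_pos: [497.9, 351.9, 70.1]
ee_rot: [0.374, -0.377, 0.6, -0.598]
force: [0.9, 0.0, 1.0]
grip_width: 0.996
t 12.52 j [0.423 0.658 1.409 0.001 1.079 0.873] p [497.933 351.86   70.092] F [0.929 0.03  0.958] g 0.996
[[-0.436 -0.004  0.9  ]
 [-0.9   -0.    -0.436]
 [ 0.002 -1.    -0.003]]
```

View pics/w11.png

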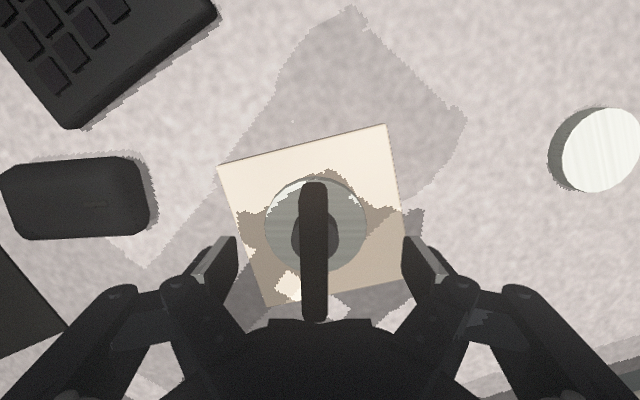

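```bash
python3 -m inch '[0,0,-0.2,0,0,0, 0,0,-0.2,0,0,0]' -1 90; python3 -m inch '[0,0,0,0,0,0, 0,0,0,0,0,0, 0,0,0,0,0,0, 0,0,0,0,0,0, 0,0,0,0,0,0, 0,0,0,0,0,0]' 1 90; ./log.sh; python3 -m inch '[0,-2,0,0,0,0, 0,-4,0,0,0,0, 0,-4,0,0,0,0]' 1 90; ./log.sh
python3 - <<'E'
from h import *
import json
c=cal('wrist');json.dump({k:(np.array(v).tolist()) for k,v in c.items()},open('w12.json','w'))
im=snap('wrist','w12.png')
E
```

```text
time_s: 12.73
eef_pos: [496.7, 354.3, 72.5]
ee_rot: [0.376, -0.376, 0.599, -0.598]
force: [0.5, -0.8, 0.5]
grip_width: 0.998
time_s: 13.23
eef_pos: [496.2, 354.1, 70.9]
ee_rot: [0.376, -0.377, 0.599, -0.598]
force: [-3.4, 1.8, 18.9]
grip_width: 0.15
t 13.23 j [0.427 0.655 1.41  0.001 1.078 0.876] p [496.207 354.101  70.927] F [-3.367  1.828 18.866] g 0.15
[[-0.434 -0.002  0.901]
 [-0.901  0.001 -0.434]
 [ 0.    -1.    -0.002]]
time_s: 13.48
eef_pos: [497.6, 354.7, 113.9]
ee_rot: [0.377, -0.375, 0.599, -0.598]
force: [1.4, 0.3, -3.2]
grip_width: 0.145
t 13.48 j [0.427 0.604 1.374 0.001 1.16  0.876] p [497.551 354.692 113.914] F [ 1.419  0.283 -3.219] g 0.145
[[-0.434  0.003  0.901]
 [-0.901  0.003 -0.434]
 [-0.004 -1.     0.001]]
```

View pics/w12.png

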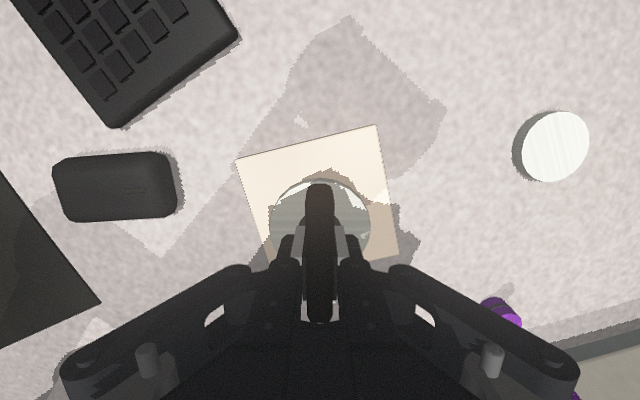

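Run:
```python
from h import *
import json
c={k:(np.array(v) if isinstance(v,list) else v) for k,v in json.load(open('w12.json')).items()}
im=cv2.imread('pics/w12.png'); cv2.imwrite('pics/w12z.png',cv2.resize(im[160:340,240:400],None,fx=4,fy=3.3,interpolation=cv2.INTER_CUBIC))
s=ctrl.sense();p=s['eef_pos'];Rc=rot(s).as_matrix();print(p)
x,y,z=Rc.T
for o in (-3,0,3):
    C=p+x*o+y*59   # closure underside
    up=-y
    f=lambda a,b,h:proj(c,C+x*a+z*b+up*h).round(1).tolist()
    print(o,'bar far top',f(36,0,83),'near top',f(-36,0,83),'flange far',f(33,0,40),'L',f(0,-33,40),'R',f(0,33,40))
```

```text
[496.85905598 354.32906414 111.81786436]
-3 bar far top [316.5, 318.6] near top [316.1, 186.5] flange far [317.0, 269.1] L [264.9, 223.4] R [368.8, 223.3]
0 bar far top [316.5, 323.3] near top [316.1, 192.9] flange far [317.0, 273.0] L [265.1, 227.8] R [368.5, 227.7]
3 bar far top [316.5, 327.8] near top [316.1, 199.2] flange far [317.0, 276.9] L [265.4, 232.1] R [368.3, 232.0]
```

View pics/w12z.png

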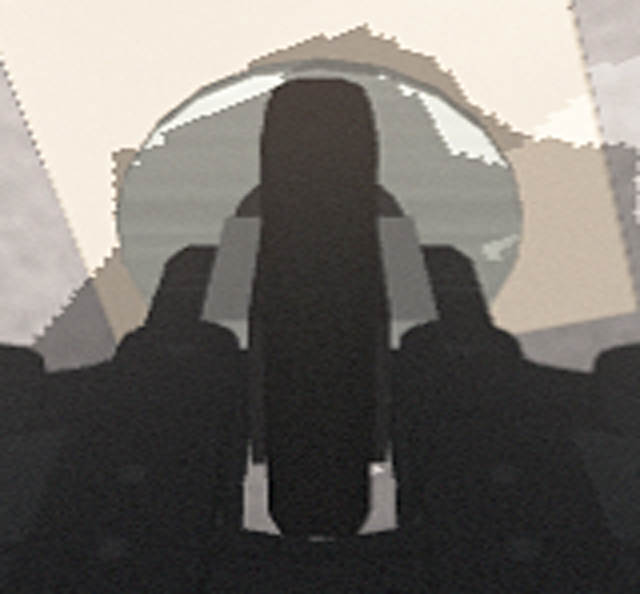

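```bash
python3 -m inch '[0,-4,0,0,0,0, 0,-4,0,0,0,0, 0,-4,0,0,0,0,0,-4,0,0,0,0]'
python3 - <<'E'
from h import *
np.set_printoptions(precision=2,suppress=True)
for i in range(3):
    s=ctrl.sense();p=s['eef_pos'];Rc=rot(s).as_matrix(); c=cal('wrist'); im=snap('wrist','w13_%d.png'%i)
    T=np.array(c['world_to_cam']); o=-T[:3,:3].T@T[:3,3]
    x,y,z=Rc.T
    print(s['time_s'],p,Rc.T@(o-p),np.degrees(R.from_matrix(T[:3,:3]@Rc).as_rotvec()), 'bar',proj(c,p-y*19+x*-36-y*5),proj(c,p-y*24+x*36), s['force'])
    r=im[:,:,:].astype(int).sum(2)
    for v in (190,195,200): 
        row=r[v,300:345]; print(v,row.tolist()) if i==0 else None
E
```

```text
time_s: 13.87
eef_pos: [495.7, 353.7, 148.9]
ee_rot: [0.375, -0.378, 0.599, -0.598]
force: [0.0, 0.4, -4.3]
grip_width: 0.141
13.8667 [495.68 353.71 148.89] [ -71.7  -142.78    0.92] [80.99 60.82 81.05] bar [317.   193.02] [317.31 325.15] [ 0.01  0.4  -4.26]
190 [469, 489, 492, 483, 485, 494, 461, 226, 201, 222, 217, 211, 203, 220, 212, 204, 209, 211, 207, 220, 215, 207, 215, 211, 214, 202, 210, 219, 214, 213, 200, 229, 356, 492, 485, 485, 481, 487, 477, 492, 480, 476, 485, 484, 488]
195 [480, 474, 474, 481, 484, 455, 217, 198, 204, 206, 217, 201, 211, 203, 214, 211, 206, 207, 206, 209, 218, 201, 206, 197, 203, 215, 217, 207, 209, 202, 194, 204, 209, 345, 493, 468, 476, 475, 479, 475, 472, 483, 472, 477, 474]
200 [478, 489, 484, 480, 468, 281, 192, 197, 202, 210, 200, 205, 209, 211, 207, 215, 206, 209, 194, 199, 193, 208, 204, 204, 211, 202, 201, 192, 208, 199, 213, 188, 201, 213, 359, 478, 485, 484, 474, 484, 473, 474, 479, 477, 487]
13.9167 [495.54 353.63 148.6 ] [ -71.7  -142.79    0.91] [80.99 60.82 81.06] bar [317.03 193.02] [317.33 325.14] [-0.88  0.63 -3.78]
13.9667 [495.56 353.66 148.68] [ -71.7  -142.81    0.94] [80.99 60.82 81.05] bar [316.96 193.01] [317.28 325.12] [ 0.52 -0.48 -3.88]
```

View pics/w13_2.png

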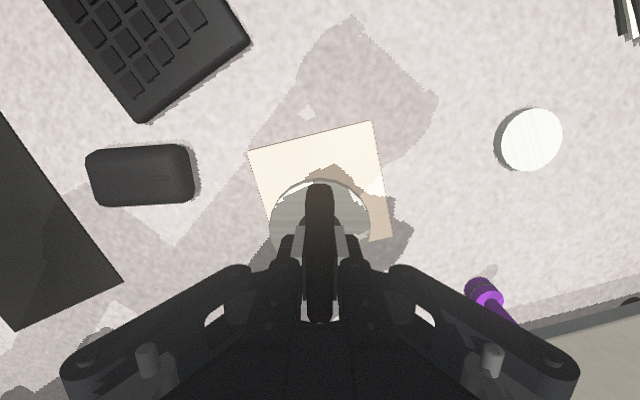

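Run:
```python
from h import *
import json
np.set_printoptions(precision=2,suppress=True)
D=[json.loads(l) for l in open('log.jsonl')]
for f,t in (('w4',6.77),('w7',8.87),('w8',9.42),('w9',10.63),('w10',11.78),('w12',13.48)):
    c={k:(np.array(v) if isinstance(v,list) else v) for k,v in json.load(open(f+'.json')).items()}
    d=[d for d in D if abs(d['time_s']-t)<.01][-1]; Rc=rot(d).as_matrix();p=np.array(d['eef_pos'])
    T=c['world_to_cam']; o=-T[:3,:3].T@T[:3,3]
    print(f,Rc.T@(o-p),np.degrees(R.from_matrix(T[:3,:3]@Rc).as_rotvec()),'proj TCP-24y',proj(c,p-24*Rc[:,1]),'far',proj(c,p+150*Rc[:,1]))
```

```text
w4 [ -72.03 -142.26   -0.35] [81.   60.88 81.02] proj TCP-24y [319.97 265.86] far [319.59 179.15]
w7 [ -72.02 -142.25   -0.34] [81.   60.88 81.02] proj TCP-24y [319.95 265.86] far [319.58 179.14]
w8 [ -72.03 -142.25   -0.32] [81.   60.88 81.02] proj TCP-24y [319.92 265.87] far [319.56 179.15]
w9 [ -71.43 -142.76    1.12] [81.   60.81 81.06] proj TCP-24y [316.75 263.99] far [318.04 178.29]
w10 [ -71.73 -142.77    0.9 ] [80.99 60.82 81.06] proj TCP-24y [317.21 264.58] far [318.24 178.61]
w12 [ -71.71 -142.79    0.91] [80.99 60.82 81.06] proj TCP-24y [317.18 264.53] far [318.22 178.59]
```

```bash
python3 -m inch '[1.5,-3,1,0,-0.02,0, 3.5,-6,2.5,0,-0.05,0, 5.5,-9,4,0,-0.08,0, 8,-12,5.9,0,-0.11,0, 11,-14,8.1,0,-0.14,0, 14.2,-14.1,10.4,0,-0.17,0, 17.5,-14.1,12.8,0,-0.2,0, 20.8,-14.1,15.2,0,-0.23,0]' 1 90; ./log.sh
python3 - <<'E'
from delta import *
def down(za):
    a=np.radians(za); z=np.array([np.cos(a),np.sin(a),0]);y=np.array([0,0,-1.]);return np.column_stack([np.cross(y,z),y,z])
delta([568.5,-37.2,290],down(-10.4))
E
```

```text
time_s: 14.68
eef_pos: [543.2, 98.8, 291.1]
ee_rot: [0.442, -0.444, 0.552, -0.551]
force: [0.7, 0.3, -4.3]
grip_width: 0.139
t 14.68 j [-0.033  0.341  1.304  0.     1.499  0.185] p [543.151  98.767 291.085] F [ 0.742  0.297 -4.276] g 0.139
[[-0.216 -0.003  0.976]
 [-0.977  0.    -0.216]
 [ 0.    -1.    -0.003]]
shift cm [12.73  0.1   5.41] rot [ 0.   -0.04  0.  ] |d| 13.8 deg 2.1
```

```bash
python3 -m inch '[3.4,0,1.4,0,-0.02,0, 6.8,0,2.9,0,-0.036,0, 10.2,0,4.3,0,-0.036,0, 12.7,0,5.4,0,-0.036,0, 12.7,0,5.4,0,-0.036,0,12.7,0,5.4,0,-0.036,0]' 1 90; ./log.sh
python3 - <<'E'
from delta import *
def down(za):
    a=np.radians(za); z=np.array([np.cos(a),np.sin(a),0]);y=np.array([0,0,-1.]);return np.column_stack([np.cross(y,z),y,z])
delta([568.5,-37.2,262],down(-10.4))
snap('scene','s3.png');a=cv2.imread('pics/s3.png'); cv2.imwrite('pics/s3z.png',cv2.resize(a[130:280,220:360],None,fx=4,fy=4,interpolation=cv2.INTER_CUBIC))
snap('wrist','w14.png')
E
```

```text
time_s: 15.18
eef_pos: [568.3, -36.4, 290.2]
ee_rot: [0.451, -0.452, 0.545, -0.543]
force: [-0.5, 1.3, -4.2]
grip_width: 0.143
t 15.18 j [-0.27   0.383  1.248  0.     1.515 -0.084] p [568.326 -36.366 290.216] F [-0.51   1.25  -4.174] g 0.143
[[-0.184 -0.004  0.983]
 [-0.983  0.001 -0.184]
 [-0.    -1.    -0.004]]
shift cm [0.08 2.82 0.04] rot [ 0. -0. -0.] |d| 2.8 deg 0.3
```

View pics/s3z.png

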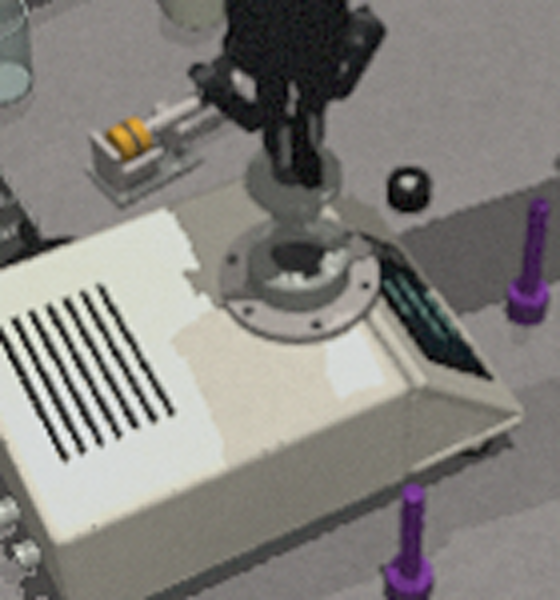

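View pics/w14.png

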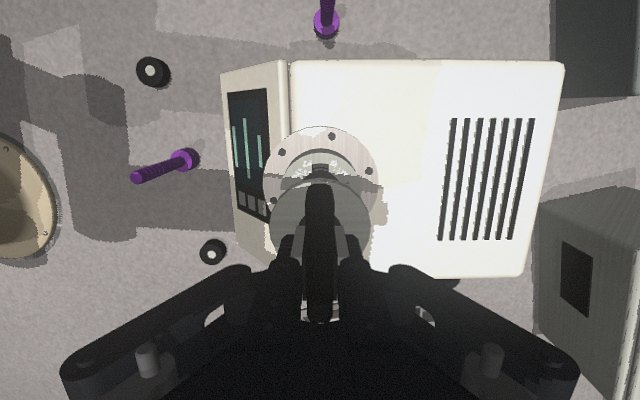

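```bash
python3 -m inch '[0.05,1.8,0,0,0,0, 0.08,3.3,0,0,0,0, 0.08,3.8,0,0,0,0, 0.08,4.2,0,0,0,0, 0.08,4.6,0,0,0,0, 0.08,4.9,0,0,0,0]' 1 90; ./log.sh
```

```text
time_s: 15.78
eef_pos: [568.4, -35.5, 242.8]
ee_rot: [0.452, -0.453, 0.544, -0.543]
force: [0.1, -0.3, -3.6]
grip_width: 0.14
t 15.78 j [-0.268  0.405  1.338 -0.     1.4   -0.086] p [568.368 -35.496 242.784] F [ 0.135 -0.29  -3.647] g 0.14
[[-0.181 -0.001  0.983]
 [-0.983  0.    -0.181]
 [-0.    -1.    -0.001]]
```

```bash
python3 -m inch '[0.08,0.3,0,0,0,0, 0.08,0.6,0,0,0,0, 0.08,0.9,0,0,0,0, 0.08,1.2,0,0,0,0]' 1 90; ./log.sh
```

```text
time_s: 16.12
eef_pos: [568.3, -35.8, 230.9]
ee_rot: [0.453, -0.452, 0.544, -0.543]
force: [0.8, 7.4, 4.2]
grip_width: 0.137
t 16.12 j [-0.269  0.412  1.359  0.002  1.372 -0.087] p [568.344 -35.804 230.909] F [0.802 7.406 4.213] g 0.137
[[-0.182 -0.     0.983]
 [-0.983  0.002 -0.182]
 [-0.002 -1.    -0.001]]
```

```bash
python3 -m inch '[-0.1,0,0,0,0,0, -0.1,0.15,0,0,0,0, -0.1,0.3,0,0,0,0]' 1 90; ./log.sh
```

```text
time_s: 16.37
eef_pos: [568.5, -35.6, 228.2]
ee_rot: [0.452, -0.452, 0.544, -0.543]
force: [0.3, 3.1, 3.2]
grip_width: 0.142
t 16.37 j [-0.268  0.414  1.363  0.     1.365 -0.085] p [568.519 -35.572 228.206] F [0.313 3.127 3.205] g 0.142
[[-0.182 -0.     0.983]
 [-0.983  0.    -0.182]
 [-0.    -1.    -0.   ]]
```

```bash
python3 -m inch '[-0.06,0.3,0,0,0,0, -0.06,0.6,0,0,0,0, -0.06,0.8,0,0,0,0, -0.06,0.8,0,0,0,0]' 1 90; ./log.sh
```

```text
time_s: 16.7
eef_pos: [568.7, -35.4, 221.0]
ee_rot: [-0.452, 0.452, -0.543, 0.544]
force: [-1.8, 2.0, 11.1]
grip_width: 0.139
t 16.7 j [-0.267  0.419  1.375 -0.001  1.347 -0.084] p [568.666 -35.426 221.048] F [-1.765  2.026 11.142] g 0.139
[[-0.182  0.     0.983]
 [-0.983 -0.001 -0.182]
 [ 0.001 -1.     0.001]]
```

```bash
python3 -m inch '[0,0.1,0,0,0,0, 0,0.15,0,0,0,0, 0,0.15,0,0,0,0]' 1 90; ./log.sh;  python3 -m inch '[0,0.1,0,0,0,0, 0,0.15,0,0,0,0, 0,0.15,0,0,0,0]' 1 90; ./log.sh
```

```text
time_s: 16.95
eef_pos: [568.7, -35.4, 221.0]
ee_rot: [-0.452, 0.452, -0.543, 0.544]
force: [-5.9, 2.7, 21.0]
grip_width: 0.139
t 16.95 j [-0.267  0.418  1.376 -0.001  1.346 -0.084] p [568.664 -35.413 221.013] F [-5.888  2.743 20.991] g 0.139
[[-0.182  0.002  0.983]
 [-0.983 -0.001 -0.182]
 [ 0.001 -1.     0.002]]
time_s: 17.2
eef_pos: [568.7, -35.4, 221.0]
ee_rot: [-0.453, 0.452, -0.542, 0.545]
force: [-10.1, 3.6, 30.3]
grip_width: 0.139
t 17.2 j [-0.267  0.418  1.377 -0.001  1.344 -0.084] p [568.726 -35.419 220.994] F [-10.064   3.57   30.288] g 0.139
[[-0.182  0.003  0.983]
 [-0.983 -0.002 -0.182]
 [ 0.001 -1.     0.003]]
```

```bash
python3 -m inch '[0,-0.1,-0.08,0,0,0, 0,-0.1,-0.08,0,0,0]' 1 110; ./log.sh
python3 - <<'E'
from h import *
snap('scene','s4.png');a=cv2.imread('pics/s4.png'); cv2.imwrite('pics/s4z.png',cv2.resize(a[130:280,220:360],None,fx=4,fy=4,interpolation=cv2.INTER_CUBIC))
E
```

```text
time_s: 17.37
eef_pos: [568.6, -35.4, 221.1]
ee_rot: [-0.453, 0.451, -0.542, 0.545]
force: [-1.4, 3.0, 22.1]
grip_width: 0.143
t 17.37 j [-0.267  0.417  1.378 -0.001  1.342 -0.084] p [568.641 -35.383 221.064] F [-1.389  2.991 22.068] g 0.143
[[-0.182  0.004  0.983]
 [-0.983 -0.002 -0.182]
 [ 0.001 -1.     0.005]]
```

View pics/s4z.png

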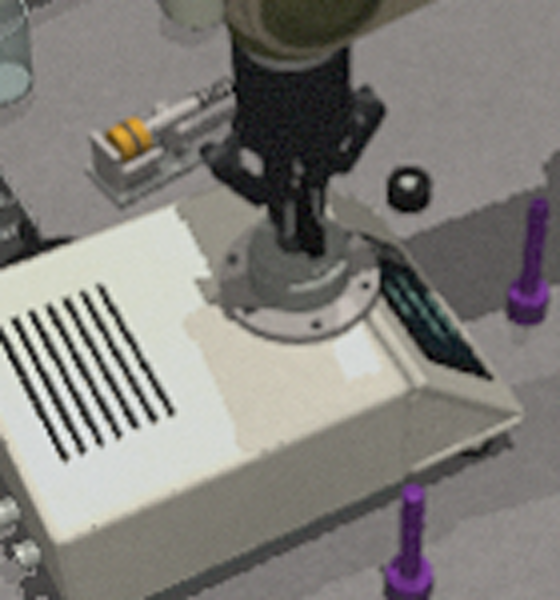

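```bash
python3 -m inch '[0,0,0,0,0.08,0, 0,0,0,0,0.16,0, 0,0,0,0,0.24,0, 0,0,0,0,0.32,0, 0,0,0,0,0.4,0]' 1 110; ./log.sh
```

```text
time_s: 17.83
eef_pos: [569.7, -36.0, 221.2]
ee_rot: [-0.336, 0.332, -0.621, 0.625]
force: [4.1, -0.8, 19.6]
grip_width: 0.141
t 17.83 j [-0.268  0.417  1.377 -0.001  1.34   0.319] p [569.665 -36.003 221.16 ] F [ 4.119 -0.825 19.624] g 0.141
[[-0.554  0.007  0.833]
 [-0.833 -0.003 -0.554]
 [-0.001 -1.     0.008]]
```

```bash
python3 -m inch '[0,0,0,0,0.09,0, 0,0,0,0,0.18,0, 0,0,0,0,0.27,0, 0,0,0,0,0.36,0, 0,0,0,0,0.45,0, 0,0,0,0,0.54,0, 0,0,0,0,0.63,0, 0,0,0,0,0.72,0]' 1 110; ./log.sh
```

```text
time_s: 18.5
eef_pos: [569.9, -37.1, 221.3]
ee_rot: [-0.095, 0.09, -0.699, 0.703]
force: [4.6, -6.9, 19.4]
grip_width: 0.137
t 18.5 j [-0.269  0.417  1.376 -0.003  1.339  1.04 ] p [569.899 -37.108 221.25 ] F [ 4.562 -6.894 19.415] g 0.137
[[-0.966  0.008  0.26 ]
 [-0.26  -0.005 -0.966]
 [-0.006 -1.     0.007]]
```

```bash
python3 -m inch '[-0.04,0,0.06,0,0.08,0, -0.04,0,0.06,0,0.16,0, -0.04,0,0.06,0,0.24,0, -0.04,0,0.06,0,0.32,0, -0.04,0,0.06,0,0.38,0, -0.04,0,0.06,0,0.42,0, -0.04,0,0.06,0,0.42,0]' 1 110; ./log.sh
python3 - <<'E'
from h import *
import json
print(ctrl.sense()['wrist_torque'])
c=cal('wrist');snap('wrist','w15.png'); T=np.array(c['world_to_cam'])
snap('scene','s5.png');a=cv2.imread('pics/s5.png'); cv2.imwrite('pics/s5z.png',cv2.resize(a[130:280,220:360],None,fx=4,fy=4,interpolation=cv2.INTER_CUBIC))
E
```

```text
time_s: 19.08
eef_pos: [569.9, -37.3, 221.2]
ee_rot: [0.052, -0.057, -0.704, 0.706]
force: [3.0, -3.7, 20.6]
grip_width: 0.136
t 19.08 j [-0.269  0.419  1.375 -0.003  1.341  1.457] p [569.925 -37.258 221.165] F [ 3.024 -3.746 20.562] g 0.136
[[-0.988  0.006 -0.154]
 [ 0.154 -0.005 -0.988]
 [-0.007 -1.     0.003]]
[-0.53690898 -0.14522244  0.37301657]
```

View pics/w15.png

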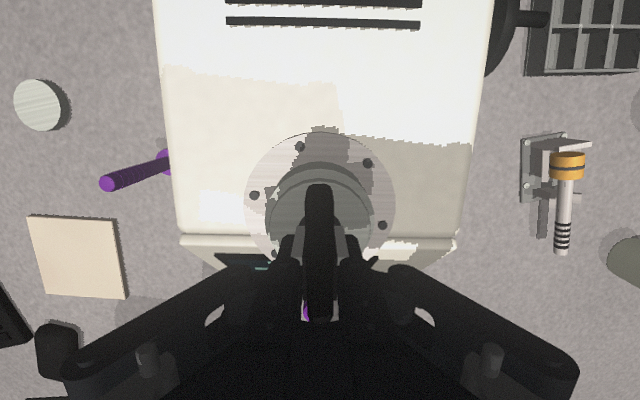

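View pics/s5z.png

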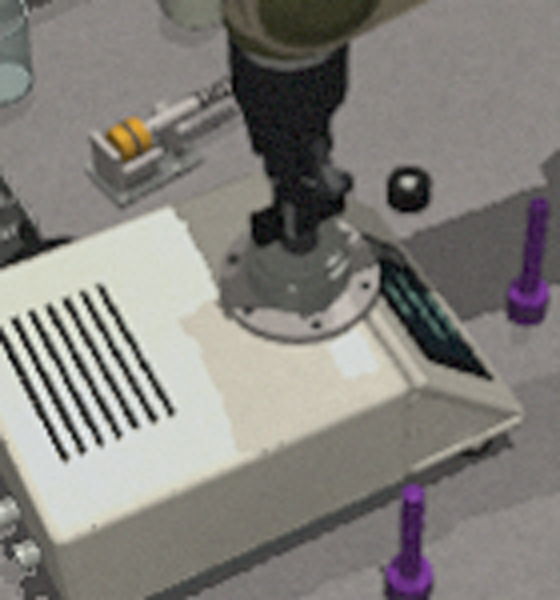

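```bash
python3 -m inch '[0,0,0,0,0,0, 0,0,0,0,0,0, 0,0,0,0,0,0, 0,0,0,0,0,0, 0,0,0,0,0,0, 0,0,0,0,0,0]' 1 110; ./log.sh
python3 - <<'E'
from h import *
print(ctrl.finish_job())
E
```

```text
time_s: 19.68
eef_pos: [569.9, -37.2, 221.2]
ee_rot: [0.051, -0.056, -0.704, 0.706]
force: [2.5, -3.8, 20.0]
grip_width: 0.135
t 19.68 j [-0.269  0.419  1.375 -0.003  1.341  1.455] p [569.947 -37.241 221.152] F [ 2.491 -3.768 20.022] g 0.135
[[-0.988  0.006 -0.152]
 [ 0.152 -0.004 -0.988]
 [-0.007 -1.     0.003]]
the job is handed in; nothing more can be done
None
```

I laid the scraper in its cradle and let go, then set the closure in the mouth, pushed it down and turned it about 88° clockwise. I handed the job in at 19.7 s with the bar still gripped; no verdict was reported.

**Scraper:** the last wrist and scene pictures show it lying in the cradle, head in the wide fork and handle in the narrow one, with nothing touching it. I did not re-measure its exact pose after letting go.

**Closure depth:** the tool stopped at a height of 221 mm, which puts the closure's underside at about 160 mm and the flange on the collar. There was about 20 N of upward force on the tool, steady. I could not read the ram travel directly, so I inferred it from this height.

**Closure turn:** the bar is within about 2° of the mouth's x axis. The tool was about 1 mm from the measured mouth centre and upright within 0.5°. I commanded the grip at 110 N.

**Disagreements:**
- The wrist camera's calibration was off by about 1.2 mm in world x, which I corrected for the insertion.
- The top and scene cameras differed from each other by about 10–20 mm at the collar, so I relied on the wrist pictures.
- A network hit on the mouth in the wrist picture was about 65 mm off, so I discarded it.
- On the way in, the plug rubbed sideways with about 7 N until I shifted it about 1 mm. About 4 N of side force remained at the end.

The mounts, beaker and other things on the bench that show in the last pictures look unmoved.

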